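# Set the dinner things on their matching mats

## Task

Lay the table for dinner: set the casserole inside the rim of the large round trivet, the serving dish inside the rim of the oblong trivet, the jug inside the rim of the small round coaster, and lay the tongs lengthwise on the bamboo rest, between its ridges and centred. Put each thing down rather than dropping it, upright and flat on its mat, and leave the two drinking glasses standing where they are.

Things in the scene. Friction and masses are not known exactly. Their poses are not given: they have to be found in the camera images.
- casserole_center (a point): Cast aluminium casserole with its lid clipped shut (lid and pot are one rigid piece, 0.7 kg): round body 120 mm across at the base, 126 mm at the lid, two small side handles reaching 81 mm from its axis 44 mm up (along its +y and -y). On the lid's centre a round black knob 38 mm across, from 86 to 110 mm above the underside, on an 18 mm stem; the lid below it is 66 mm above the underside. Lift it by the knob. Point: on the axis, half-way up, 55 mm above the underside; z up.
- dish_center (a point): Small open white ceramic serving dish, rectangular, 130 mm (x) by 60 mm (y) outside, 48 mm high, walls 5 mm, 0.35 kg, with a flat lug at the rim of each short end (158 mm long over the lugs, lugs 39 to 46 mm above the underside). It can be gripped across its 60 mm width. Point: its centre, 24 mm above the underside; x along its length, z up.
- jug_center (a point): Clear glass jug, empty, 0.35 kg, 120 mm high, round, 68 mm across at the base tapering evenly to 58 mm at the rim (60 mm across at 95 mm up), with a loop handle on its +y side reaching 67 mm from the axis, from 31 to 108 mm up, and a small lip on the -y side. Fingers can grip it across its x axis, clear of the handle. Point: on the axis, half-way up, 60 mm above the underside; z up.
- tongs_center (a point): Stainless steel salad tongs, locked shut (rigid, 0.16 kg), lying on their side: two flat arms side by side, straight, 21 mm wide over all (y), 20 mm high at the arms and 24 mm at the heads. 180 mm long (x), plus a thin pull ring at the -x end. Balanced near the middle. Point: the middle of the length and width, 12 mm above the underside; x along the length.
- round_trivet: Large round hard silicone trivet, grey, fixed: 152 mm across, floor 5 mm thick, with a rim 6 mm wide rising to 12 mm above the table; 140 mm across inside the rim. For the casserole. Origin: centre of the underside, on the table; z up.
- coaster: Small round hard silicone coaster, grey, fixed: 100 mm across, floor 5 mm thick, rim 6 mm wide rising to 12 mm; 88 mm across inside the rim. For the jug. Origin: centre of the underside, on the table; z up.
- oblong_trivet: Oblong hard silicone trivet, grey, fixed: 162 mm (x) by 92 mm (y), floor 5 mm thick, rim 6 mm wide rising to 12 mm; 150 by 80 mm inside the rim. For the serving dish. Origin: centre of the underside, on the table; x along its length.
- tongs_rest: Bamboo spoon rest, fixed: board 130 mm (x) by 58 mm (y), 8 mm thick, with two low ridges along each long edge (9 mm higher than the board, 6 mm thick, 46 mm apart across y, each from 42 to 65 mm either side of the middle, so the middle of each long edge is open for fingers). Both ends are open. For the tongs, which lie along it and stick out equally at both ends. Origin: centre of the underside, on the table; x along its length.
- glass_a_center (a point): Drinking glass, clear, 68 mm across at the rim, 85 mm high. Bystander, to be left alone. Point: on the axis, half-way up.
- glass_b_center (a point): Second drinking glass, the same as the first. Bystander, to be left alone. Point: on the axis, half-way up.
Mind the look-alikes: they are no part of the job. What is shaped like the part that bears jug_center but turquoise is not meant.

How it is judged (in metres and radians):
At the end, for the whole second after the job is handed in: All four lie flat (height within 3 mm, tilt below 0.035 rad), released and at rest on their mats: casserole and jug within 12 mm of the mat's centre, dish and tongs within 15 mm of it and within 0.2 rad of its length. Both glasses still stand within 30 mm of their start (horizontal distance between casserole_center and round_trivet below 0.012 m and z of casserole_center in the frame of round_trivet between 0.057 and 0.063 m and angle between each of casserole_center, dish_center, jug_center, tongs_center's own z axis and vertical below 0.035 rad and linear speed of each of casserole, dish, jug, tongs below 0.01 m/s and angular speed of each of casserole, dish, jug, tongs below 0.05 rad/s and horizontal distance between dish_center and oblong_trivet below 0.015 m and z of dish_center in the frame of oblong_trivet between 0.026 and 0.032 m and angle between the x axis of dish_center and the x axis of oblong_trivet, either way round below 0.2 rad and horizontal distance between jug_center and coaster below 0.012 m and z of jug_center in the frame of coaster between 0.062 and 0.068 m and horizontal distance between tongs_center and tongs_rest below 0.015 m and z of tongs_center in the frame of tongs_rest between 0.017 and 0.023 m and angle between the x axis of tongs_center and the x axis of tongs_rest, either way round below 0.2 rad and distance of each of glass_a_center, glass_b_center from where it was at the start of the episode below 0.03 m and angle between each of glass_a_center, glass_b_center's own z axis and vertical below 0.4 rad); the robot touches nothing.
It fails at once if the casserole is let go in the air (more than 40 mm above the table) (height (world z) of casserole_center above 0.095 m and contact force between the fingers and casserole below 0.01 N).
It fails at once if the dish is let go in the air (more than 40 mm above the table) (height (world z) of dish_center above 0.064 m and contact force between the fingers and dish below 0.01 N).
It fails at once if the jug is let go in the air (more than 40 mm above the table) (height (world z) of jug_center above 0.1 m and contact force between the fingers and jug below 0.01 N).
It fails at once if the tongs is let go in the air (more than 40 mm above the table) (height (world z) of tongs_center above 0.052 m and contact force between the fingers and tongs below 0.01 N).
It fails at once if a drinking glass is knocked over or shifted more than 30 mm (distance of any of glass_a_center, glass_b_center from where it was at the start of the episode above 0.03 m or angle between any of glass_a_center, glass_b_center's own z axis and vertical above 0.4 rad).
It also fails if it takes over 122 s, if anything falls off the work surface, if the arm or the gripper's body presses on something with over 40 N, if the wrist force passes 120 N, or if a joint passes its speed limit or range.

## Robot

A 6-joint arm with a two-finger parallel gripper is mounted at the origin on the work surface. World frame = base frame: x ahead of the robot, y to its left, z up, the work surface at z = 0. Lengths are in mm, angles in rad, forces in N, time in s.
With the tool pointing down it reaches from about 375 to 825 mm from the base axis. Payload 5.5 kg.
Tool frame: the origin (TCP) lies on the centre line of the jaws, within the pads' length; the fingertips stand 25 mm ahead of it and the grasp point (between the pads) lies 6 mm ahead of it; y points along the fingers, x is the direction in which the jaws open and shut, and the axes are right-handed (so a half turn about y gives the same grasp; the last joint's range is limited). The gripper opens to 85 mm and grips with 20 to 120 N. Pads are 22 mm wide; open, the fingers measure 114 mm over their backs; the gripper's body (76 mm by 85 mm) begins 54 mm behind the grasp point. The pads swing forward as they close: fully open they stand 13 mm farther back than shut.
Start: joints at [1.188, 0.314, -0.047, 1.21, 0, 1.571], TCP at [224.108, 556.57, 256.299] pointing down, gripper open.
Joint ranges: [-2.67, 2.67], [-0.69, 1.73], [-1.03, 1.25], [-2.08, 2.16], [-1.42, 1.45], [-3.14, 3.14]. Speed limits (rad/s): [2.39, 2.39, 3.01, 3.14, 3.14, 3.14].

## Interface

Orientations are given as a rotation vector (axis times angle).
In Python, from rig import r gives the robot as it stands.
- The arm moves only by the tool carry_out, never from a script. Its argument "rows" is text: rows parted by semicolons, each of 7 numbers parted by spaces: the gripper's target within -1 to 1 (fully open at 1, half-way at 0, shut at -1), then the shift along the tool's x, y, z in m, then the turn, a rotation vector about the tool's x, y, z in degrees. A call has 1 to 10 rows; each row shifts and turns the pose as measured when the row begins, along the tool's axes as they then stand; what a row does not reach is not made up. A row lasts 1/12 s, in which the tool goes at most 41.7 mm and 7.16 degrees, less where a joint would pass 70% of its speed; a pose out of reach is approached as far as the arm can. A call with a gripper value outside its range is refused whole. The fingers move at their own pace and stop on an object; "newtons" is the grip in N (left out, the last holds). Time passes only in rows, so rows that do not move let the fingers close. It gives the time, the measured TCP pose, the force and the opening at its end, in the units of the state.
- r.read_state(): the state, without advancing time (a new reading comes with each control period).
- r.capture(name): name is "side" or "top" or "wrist"; returns the picture (420x560x3 uint8, blue, green, red); there is no depth.
- r.camera_model(name): a dict with "vfov" (degrees; the focal length in pixels is half the picture's height over the tangent of half this angle, whatever the lens; pixels are square), "cx", "cy" (the principal point, pixels), "dist" ([k1, k2, p1, p2, k3] as OpenCV has them; the pictures are not rectified), "view" (4x4, takes a point from world to camera coordinates); the wrist camera has in their place "hand_eye" (4x4, takes a point from camera to tool coordinates, whose origin is the TCP and whose axes are the tool frame's). Camera axes: x right, y up, looking along -z (the intrinsics and any distortion apply to the point x, -y, -z); pixel columns grow to the right and rows downward; lengths in mm; the calibration is good to about 2 mm. A picture is of the moment at which its call begins: read the wrist's pose just before it. camera_model takes no time and is no camera call.
- r.finish_job(): hands the job in, once; it reports no verdict.
The state is a dict: "time_s": time; "q": joint angles; "qvel": joint speeds; "joint_torque": joint torques, N m; "eef_pos": TCP position; "tcp_rot": TCP orientation; "wrist_force": force on the tool from outside, world axes, zero at the start; "moment": the same for the moment, N m; "opening": finger opening in mm.
Only numpy, scipy, OpenCV 4.12 (cv2) and the standard library are available. Lean on these libraries where they do the work, as an engineer would, in place of code of your own. Each camera call takes 0.05 s, during which the arm holds its last target. There are 200 camera calls.

## Working session

There is one attempt and no reset: what is moved stays moved. The work goes in short steps, Python scripts to look and compute and a tool call to move; the robot and the scene stay as the last step left them, time stands still between calls to the robot, and variables do not carry over. Pictures are saved under pics/ and viewed, about 12 in all and at most 16, crops included, and the job is handed in when it is done.

Besides the shell and the picture viewer there is one more tool, called as name(argument=value, ...), one argument or row to a line, values as JSON. carry_out: Moves the arm, as the interface text tells. Its arguments: {"type":"object","properties":{"rows":{"type":"string"},"newtons":{"type":"number"}},"required":["rows"]}

```bash
mkdir -p pics; ls; python3 - <<'E'
from rig import r
import cv2,json
s=r.read_state(); print(s)
for n in("top","side","wrist"):
    print(n,{k:(v.tolist() if hasattr(v,'tolist') else v) for k,v in r.camera_model(n).items()})
for n in("top","side"):
    cv2.imwrite(f"pics/{n}0.png",r.capture(n))
E
```

```text
pics
{'time_s': 0.0, 'q': array([ 1.18800072e+00,  3.14226257e-01, -4.80956438e-02,  1.21018512e+00,
        2.73963518e-05,  1.57084237e+00]), 'qvel': array([-9.98648109e-04,  8.44873792e-04, -7.11667057e-04,  2.19442976e-03,
       -2.46083368e-04, -1.57190820e-05]), 'joint_torque': array([ 1.15311700e-04, -5.39593041e+01,  3.39748728e+01,  1.91874476e-02,
        1.72452774e-04, -9.07255412e-06]), 'eef_pos': array([223.90002007, 556.07758506, 255.42711876]), 'tcp_rot': array([-1.36729699, -0.92167671,  0.92403964]), 'wrist_force': array([-0.16105301,  0.49593332, -0.2534031 ]), 'moment': array([ 0.01353567,  0.02487022, -0.00252793]), 'opening': 85.3896362101906}
top {'vfov': 54.05001737939427, 'cx': 276.51512581012037, 'cy': 210.4950409353577, 'dist': [-0.0025921115528120746, 0.0, 0.0, 0.0, 0.0], 'view': [[0.00759009984484424, -0.9999403271684253, 0.007857002395780882, 0.08195547413600968], [0.9903293837535166, 0.008605163629199454, 0.13846899592794978, -503.1804473213339], [-0.1385283438821282, 0.006730026836255124, 0.9903356020461234, -1099.6464451656825], [0.0, 0.0, 0.0, 1.0]]
[... 158 characters left out ...]
61046135, -0.17748114558642597, -0.015203516100100387, -487.972227994243], [0.10599934223141029, 0.5148157833084075, 0.8507225450774533, -110.37779856211215], [-0.1431602018264311, -0.8387282946329407, 0.5253950936153998, -1172.4246367847572], [0.0, 0.0, 0.0, 1.0]]}
wrist {'vfov': 61.10874464780851, 'cx': 282.97981731114294, 'cy': 210.3198354398234, 'dist': [-0.09022725624505454, 0.0, 0.0, 0.0, 0.0], 'hand_eye': [[0.9999992341971526, 0.0008005103499733189, -0.0009438158120673328, -0.62331909865454], [-0.0011426822114424362, 0.3043604394350836, -0.9525562540785953, -117.9814521488412], [-0.0004752709450150187, 0.9525566030898435, 0.30436112108392965, 79.25392318729928], [0.0, 0.0, 0.0, 1.0]]}
```

View pics/top0.png

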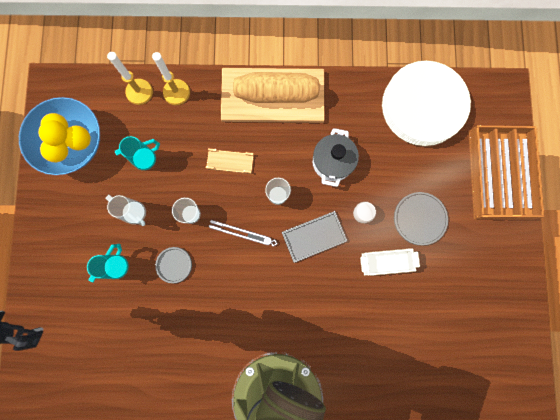

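View pics/side0.png

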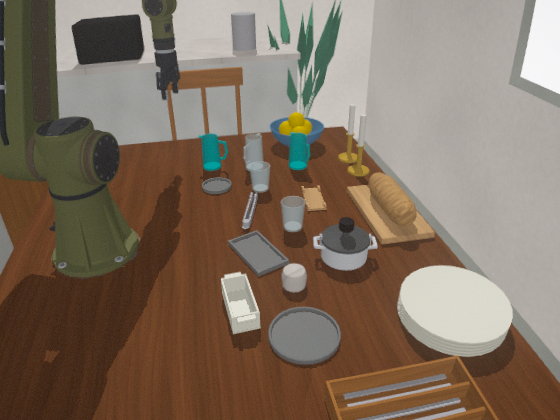

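```bash
cat > h.py <<'E'
from rig import r
import cv2, numpy as np
from scipy.spatial.transform import Rotation as R
def cam(name, st=None):
    m=r.camera_model(name); f=210/np.tan(np.radians(m["vfov"])/2)
    K=np.array([[f,0,m["cx"]],[0,f,m["cy"]],[0,0,1]]); d=np.array(m["dist"])
    if name=="wrist":
        st=st or r.read_state(); T=np.eye(4); T[:3,:3]=R.from_rotvec(st["tcp_rot"]).as_matrix(); T[:3,3]=st["eef_pos"]
        C=T@np.array(m["hand_eye"])
    else: C=np.linalg.inv(np.array(m["view"]))
    return K,d,C
def rays(c,uv):
    K,d,C=c; p=cv2.undistortPoints(np.float64(uv).reshape(-1,1,2),K,d)[:,0]
    v=np.c_[p[:,0],-p[:,1],-np.ones(len(p))]@C[:3,:3].T
    return C[:3,3],v
def plane(c,uv,z):
    o,v=rays(c,uv); return o+v*((z-o[2])/v[:,2])[:,None]
def proj(c,P):
    K,d,C=c; q=(np.float64(P).reshape(-1,3)-C[:3,3])@C[:3,:3]
    return cv2.projectPoints(q*[1,-1,-1],np.zeros(3),np.zeros(3),K,d)[0][:,0]
def tri(c1,uv1,c2,uv2):
    o1,a=rays(c1,[uv1]); o2,b=rays(c2,[uv2]); a=a[0];b=b[0]
    s=np.linalg.lstsq(np.c_[a,-b],o2-o1,rcond=None)[0]
    p,q=o1+a*s[0],o2+b*s[1]; return (p+q)/2, np.linalg.norm(p-q)
def circ(xy):   # algebraic circle fit
    A=np.c_[2*xy[:,:2],np.ones(len(xy))]; s=np.linalg.lstsq(A,(xy[:,:2]**2).sum(1),rcond=None)[0]
    return s[:2],np.sqrt(s[2]+s[:2]@s[:2])
def blobs(mask,amin=100):
    mask=cv2.morphologyEx(mask.astype(np.uint8)*255,cv2.MORPH_CLOSE,np.ones((3,3)))
    return [c for c in cv2.findContours(mask,cv2.RETR_EXTERNAL,cv2.CHAIN_APPROX_NONE)[0] if cv2.contourArea(c)>amin]
def rect(c,k,z):  # rectangle of contour on a plane: centre, size, long-axis angle
    P=plane(c,k[:,0].astype(float),z)[:,:2]; (ce,(w,h),a)=cv2.minAreaRect(P.astype(np.float32))
    if w<h: w,h,a=h,w,a+90
    return np.round(ce,1),round(w,1),round(h,1),round((a+90)%180-90,1)
E
python3 - <<'E'
from h import *
im=cv2.imread("pics/top0.png"); h=cv2.cvtColor(im,cv2.COLOR_BGR2HSV); c=cam("top")
H,S,V=cv2.split(h)
def show(t,m,a=100):
    for k in blobs(m,a):
        x,y,w,hh=cv2.boundingRect(k)
        if 90<y<290 and 80<x<460:
            P=plane(c,k[:,0].astype(float),12); ci=circ(P)
            print(t,(x,y,w,hh),cv2.contourArea(k),"circ",np.round(ci[0],1),round(ci[1],1),"rect",rect(c,k,12))
show("grey",(S<70)&(V>60))
show("wood",(H>8)&(H<30)&(S>70)&(V>170))
show("black",(V<50)&(S<90),40)
cv2.imwrite("pics/top0z.png",cv2.resize(im[130:290,90:290],None,fx=4,fy=4,interpolation=cv2.INTER_CUBIC)[:600])
cv2.imwrite("pics/top0y.png",cv2.resize(im[120:285,265:465],None,fx=4,fy=4,interpolation=cv2.INTER_CUBIC)[:600])
E
```

```text
grey (360, 248, 60, 28) 1266.0 circ [ 366.7 -310.4] 61.8 rect (array([ 366.3, -311. ]), 163.5, 65.1, -84.4)
grey (155, 247, 37, 36) 992.5 circ [353.2 287.6] 48.8 rect (array([353.8, 288.1]), 99.4, 95.7, -89.5)
grey (209, 220, 69, 27) 507.0 circ [441.8  99.6] 60.3 rect (array([441.5,  97. ]), 197.3, 24.1, 73.9)
grey (282, 211, 65, 52) 1832.0 circ [ 434.7 -101.6] 71.8 rect (array([ 434.9, -101.6]), 162.4, 92.2, -68.0)
grey (353, 202, 23, 21) 352.0 circ [ 504.4 -243.3] 30.0 rect (array([ 504.3, -242.5]), 62.5, 56.8, -89.5)
grey (172, 198, 29, 26) 544.5 circ [503.8 259.3] 37.3 rect (array([504.3, 258.2]), 79.0, 70.9, -89.5)
grey (106, 195, 40, 31) 805.0 circ [505.6 426.5] 48.7 rect (array([506.8, 427.2]), 131.1, 64.8, 70.0)
grey (394, 192, 54, 53) 2193.5 circ [ 488.4 -401.7] 74.8 rect (array([ 489.2, -401.5]), 150.8, 147.4, -89.5)
grey (265, 178, 26, 27) 497.0 circ [564.2   1.4] 36.0 rect (array([565.2,   1.7]), 71.0, 70.7, -44.2)
grey (312, 128, 47, 59) 1821.5 circ [ 662.9 -161.9] 71.7 rect (array([ 663.5, -161.4]), 161.4, 128.3, -44.6)
wood (416, 169, 42, 14) 272.0 circ [ 613.2 -454.3] 37.4 rect (array([ 611.9, -451.9]), 117.0, 32.1, -83.7)
wood (205, 148, 49, 26) 900.5 circ [650.6 140. ] 54.0 rect (array([649.9, 140.4]), 133.4, 64.4, 84.9)
black (331, 145, 15, 15) 144.0 circ [ 678.2 -172.1] 19.9 rect (array([ 678.3, -170.7]), 41.7, 39.0, -46.0)
```

View pics/top0z.png

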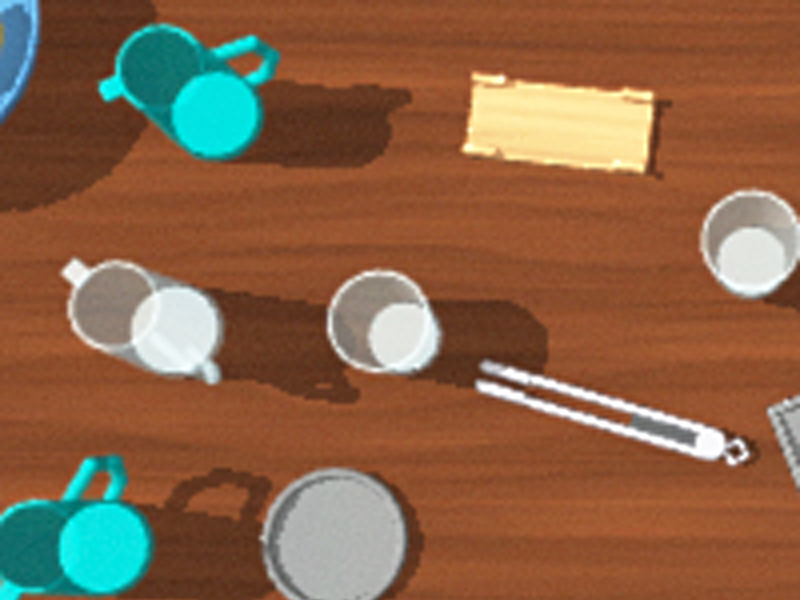

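```bash
python3 - <<'E'
from h import *
im=cv2.imread("pics/top0.png"); c=cam("top")
H,S,V=cv2.split(cv2.cvtColor(im,cv2.COLOR_BGR2HSV))
z=lambda x,y:(90+x/4-.375,130+y/4-.375)
P=lambda n,x,y,h:print(n,np.round(plane(c,[z(x,y)],h)[0],1))
P("jug rim",113,303,120);P("jug base",177,330,4);P("lip",75,270,118);P("handle low",212,378,35)
P("glassA base",402,337,5);P("glassA rim",378,320,85);P("glassB base",752,260,5);P("glassB rim",752,240,85)
P("tongs head1",486,366,20);P("tongs head2",480,387,20);P("tongs end",720,443,20);P("ring",738,450,10)
for k in blobs((V<50)&(S<90),40):
    x,y,w,h=cv2.boundingRect(k)
    if 330<x<333: print("knob",circ(plane(c,k[:,0].astype(float),105)))
m=(S<70)&(V>60)
for k in blobs(m):
    x,y,w,h=cv2.boundingRect(k)
    if x==360: print("dish", rect(c,k,46))
    if x in(209,): print("tongs",rect(c,k,20))
    if x==282: print("oblong",rect(c,k,12))
for k in blobs((H>8)&(H<30)&(S>70)&(V>170)):
    if cv2.boundingRect(k)[0]==205: print("rest",rect(c,k,13))
R0=R.from_rotvec(r.read_state()["tcp_rot"]).as_matrix();print(R0.round(3))
E
```

```text
jug rim [500.9 408.6 120. ]
jug base [499.4 406.7   4. ]
lip [522.3 434.9 118. ]
handle low [462.3 370.4  35. ]
glassA base [495.6 247.7   5. ]
glassA rim [496.4 247.5  85. ]
glassB base [553.    1.2   5. ]
glassB rim [552.1   2.   85. ]
tongs head1 [473.9 185.6  20. ]
tongs head2 [459.2 189.3  20. ]
tongs end [421.7  22.5  20. ]
ring [417.6  10.   10. ]
knob (array([ 651.28657114, -157.1530227 ]), np.float64(18.298418694716577))
dish (array([ 365.7, -301.5]), 158.7, 63.2, -84.4)
tongs (array([440.8,  96.4]), 195.9, 24.0, 73.9)
oblong (array([ 434.9, -101.6]), 162.4, 92.2, -68.0)
rest (array([649.6, 140.3]), 133.3, 64.3, 84.9)
[[ 0.374 -0.001 -0.928]
 [ 0.928 -0.001  0.374]
 [-0.002 -1.    -0.   ]]
```

View pics/top0y.png

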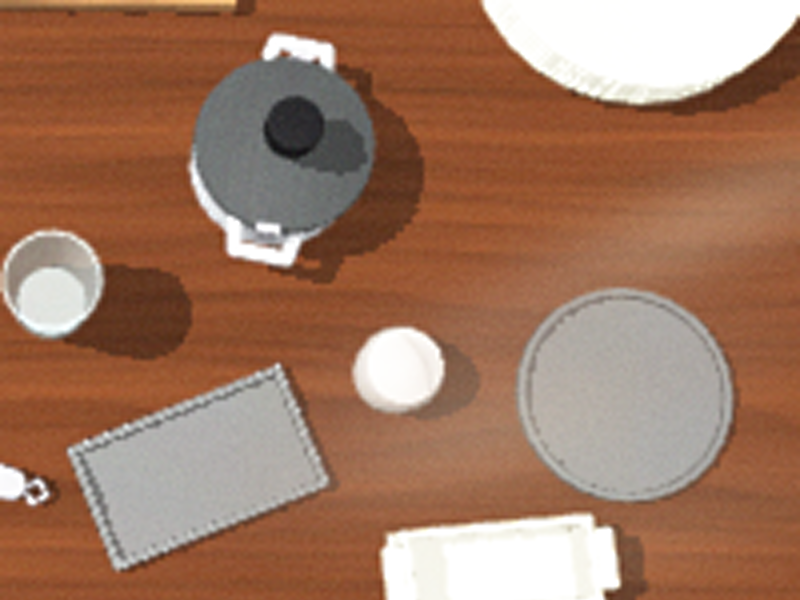

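```bash
cat > go.py <<'E'
import sys
from h import *
def go(x,y,z,psi):
    s=r.read_state(); p=s["eef_pos"]; M=R.from_rotvec(s["tcp_rot"]).as_matrix(); a=np.radians(psi)
    T=np.c_[[np.cos(a),np.sin(a),0],[0,0,-1],[-np.sin(a),np.cos(a),0]]
    rv=np.degrees(R.from_matrix(M.T@T).as_rotvec()); d=np.array([x,y,z])-p
    print("t",round(s["time_s"],2),"p",p.round(1),"psi",round(np.degrees(np.arctan2(M[1,0],M[0,0])),1),"q",s["q"].round(2),"F",s["wrist_force"].round(1),"open",round(s["opening"],1))
    print("turn(tool) deg",rv.round(2)," then shift mm (tool)",(T.T@d).round(1)," |d|",round(np.linalg.norm(d),1)," before-turn frame",(M.T@d).round(1))
if __name__=="__main__": go(*map(float,sys.argv[1:5]))
E
python3 go.py 500 407.5 230 -43
```

```text
t 0.1 p [224.  556.1 255.5] psi 68.1 q [ 1.19  0.31 -0.05  1.21 -0.    1.57] F [ 0.8  0.6 -0. ] open 85.5
turn(tool) deg [ 9.0000e-02  1.1106e+02 -6.0000e-02]  then shift mm (tool) [303.2  25.5  79.6]  |d| 314.5  before-turn frame [ -34.7   25.6 -311.6]
```

carry_out(
  rows="1 0 0 0 0 7 0;1 0 0 0 0 7 0;1 0 0 0 0 7 0;1 0 0 0 0 7 0;1 0 0 0 0 7 0;1 0 0 0 0 7 0;1 0 0 0 0 7 0;1 0 0 0 0 7 0",
  newtons=50,
)

```text
time_s: 0.77
eef_pos: [222.9, 553.7, 251.1]
tcp_rot: [-1.575, -0.143, 0.15]
wrist_force: [-0.6, -0.2, -0.4]
opening: 85.6
```

carry_out(
  rows="1 0 0 0 0 7 0;1 0 0 0 0 7 0;1 0 0 0 0 7 0;1 0 0 0 0 7 0;1 0 0 0 0 7 0;1 0 0 0 0 7 0;1 0 0 0 0 7 0;1 0 0 0 0 6 0",
)

```text
time_s: 1.43
eef_pos: [310.1, 501.2, 247.0]
tcp_rot: [-1.521, 0.55, -0.394]
wrist_force: [2.1, 0.3, 0.1]
opening: 85.2
```

```bash
python3 go.py 500 407.5 230 -43
```

```text
t 1.43 p [310.1 501.2 247. ] psi -34.6 q [ 0.97  0.32 -0.06  1.22  0.09  3.14] F [2.1 0.3 0.1] open 85.2
turn(tool) deg [ 2.25  8.46 -5.16]  then shift mm (tool) [202.8  17.   61. ]  |d| 212.4  before-turn frame [210.2  -3.5  30.6]
```

carry_out(
  rows="1 0 0 0 0 -7 0;1 0 0 0 0 -7 0;1 0 0 0 0 -7 0;1 0 0 0 0 -7 0;1 0 0 0 0 -7 0;1 0 0 0 0 -7 0;1 0 0 0 0 -7 0;1 0 0 0 0 -7 0;1 0 0 0 0 -7 0;1 0 0 0 0 -7 0",
)

```text
time_s: 2.27
eef_pos: [316.5, 493.2, 241.3]
tcp_rot: [-1.463, -0.428, 0.568]
wrist_force: [0.5, 0.5, 0.7]
opening: 85.0
```

carry_out(
  rows="1 0 0 0 0 -7 0;1 0 0 0 0 -7 0;1 0 0 0 0 -7 0;1 0 0 0 0 -7 0;1 0 0 0 0 -7 0;1 0 0 0 0 -7 0;1 0 0 0 0 -7 0;1 0 0 0 0 -7 0;1 0 0 0 0 -7 0;1 0 0 0 0 -7 0",
)

```text
time_s: 3.1
eef_pos: [314.7, 490.4, 236.1]
tcp_rot: [-0.945, -1.371, 1.466]
wrist_force: [0.7, -0.5, 0.7]
opening: 85.5
```

```bash
python3 go.py 500 407.5 230 137
```

```text
t 3.1 p [314.7 490.4 236.1] psi 108.3 q [ 0.95  0.33 -0.07  1.22  0.09  0.63] F [ 0.7 -0.5  0.7] open 85.5
turn(tool) deg [ -4.84 -28.61   3.7 ]  then shift mm (tool) [-192.     6.1  -65.7]  |d| 203.1  before-turn frame [-136.9  -14.  -149.3]
```

carry_out(
  rows="1 0 0 0 -1.2 -7 0.9;1 0 0 0 -1.2 -7 0.9;1 0 0 0 -1.2 -7 0.9;1 0 0 0 -1.2 -7 0.9;1 -0.038 0 -0.013 0 0 0;1 -0.038 0 -0.013 0 0 0;1 -0.038 0 -0.013 0 0 0;1 -0.038 0 -0.013 0 0 0;1 -0.038 0 -0.013 0 0 0;1 0 0 0 0 0 0",
)

```text
time_s: 3.93
eef_pos: [500.2, 405.6, 230.3]
tcp_rot: [-0.691, -1.78, 1.795]
wrist_force: [-0.7, -1.0, 0.9]
opening: 85.2
```

```bash
python3 go.py 500 407.5 230 137; python3 - <<'E'
from h import *
s=r.read_state(); im=r.capture("wrist"); cv2.imwrite("pics/w1.png",im)
c=cam("wrist",s); print(proj(c,[[500,407.5,120],[500,407.5,0]]))
E
```

```text
t 3.93 p [500.2 405.6 230.3] psi 137.5 q [ 0.68  0.41  0.04  1.2  -0.   -0.15] F [-0.7 -1.   0.9] open 85.2
turn(tool) deg [-0.49  0.53  0.04]  then shift mm (tool) [ 1.4  0.3 -1.2]  |d| 1.9  before-turn frame [ 1.4  0.3 -1.2]
[[283.32227434 221.42998328]
 [283.11196018 182.32550543]]
```

View pics/w1.png

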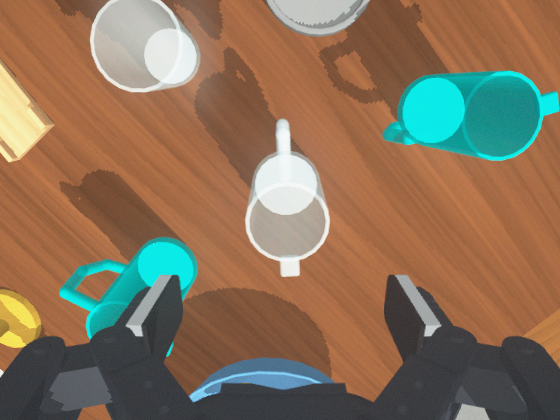

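```bash
python3 - <<'E'
from h import *
c=cam("wrist"); print(plane(c,[(287.5,219)],120),plane(c,[(286,185)],4))
E
python3 go.py 500 407.5 101 137
```

```text
[[493.81075036 409.26252181 120.        ]] [[495.8995641  412.00230821   4.        ]]
t 3.98 p [497.6 406.7 230.1] psi 137.6 q [ 0.68  0.41  0.04  1.2   0.   -0.15] F [0.8 0.2 0.1] open 85.7
turn(tool) deg [-0.56  0.58  0.18]  then shift mm (tool) [ -1.2 129.1  -2.2]  |d| 129.2  before-turn frame [ -1.7 129.1  -3.4]
```

carry_out(
  rows="1 0.001 0.025 0 0 0 0;1 0.001 0.025 0 0 0 0;1 0 0.025 0 0 0 0;1 0 0.025 0 0 0 0;1 0 0.025 0 0 0 0;1 0 0.003 0 0 0 0;-1 0 0 0 0 0 0;-1 0 0 0 0 0 0;-1 0 0 0 0 0 0;-1 0 0 0 0 0 0",
  newtons=50,
)

```text
time_s: 4.82
eef_pos: [490.8, 409.9, 100.1]
tcp_rot: [-0.685, -1.781, 1.795]
wrist_force: [-0.9, -1.2, -2.8]
opening: 59.6
```

carry_out(
  rows="-1 0 0 0 0 0 0;-1 0 0 0 0 0 0;-1 0 0 0 0 0 0;-1 0 0 0 0 0 0;-1 0 0 0 0 0 0;-1 0 0 0 0 0 0",
)

```text
time_s: 5.32
eef_pos: [491.2, 411.6, 103.1]
tcp_rot: [-0.685, -1.785, 1.791]
wrist_force: [0.2, -1.1, -3.1]
opening: 59.6
```

```bash
python3 go.py 353.5 288 106 137
```

```text
t 5.32 p [491.2 411.6 103.1] psi 137.7 q [ 0.69  0.49 -0.15  0.94  0.01 -0.14] F [ 0.2 -1.1 -3.1] open 59.6
turn(tool) deg [-0.31  0.69  0.35]  then shift mm (tool) [ 16.5  -2.9 184.3]  |d| 185.1  before-turn frame [ 18.7  -1.8 184.1]
```

carry_out(
  rows="-1 0 -0.015 0 0 0 0;-1 0 -0.025 0 0 0 0;-1 0 -0.025 0 0 0 0;-1 0 -0.015 0 0 0 0;-1 0.003 0 0.03 0 0 0;-1 0.003 0 0.03 0 0 0;-1 0.003 0 0.03 0 0 0;-1 0.003 0 0.03 0 0 0;-1 0.003 0 0.03 0 0 0;-1 0.002 0 0.015 0 0 0",
)

```text
time_s: 6.15
eef_pos: [365.9, 298.7, 185.5]
tcp_rot: [-0.685, -1.786, 1.79]
wrist_force: [0.2, 0.0, -3.1]
opening: 59.2
```

carry_out(
  rows="-1 0 0 0.01 0 0 0;-1 0 0 0 0 0 0;-1 0 0 0 0 0 0",
)

```text
time_s: 6.4
eef_pos: [355.3, 288.1, 186.0]
tcp_rot: [-0.684, -1.785, 1.79]
wrist_force: [0.1, -0.0, -1.8]
opening: 59.4
```

```bash
python3 go.py 353.5 288 106 137; python3 - <<'E'
from h import *
s=r.read_state(); im=r.capture("wrist"); cv2.imwrite("pics/w2.png",im)
c=cam("wrist",s);print(proj(c,[[353.5,288,5]]))
cv2.imwrite("pics/t2.png",r.capture("top"))
E
```

```text
t 6.4 p [355.3 288.1 186. ] psi 137.7 q [ 0.68  0.1  -0.48  1.    0.01 -0.15] F [ 0.1 -0.  -1.8] open 59.4
turn(tool) deg [-0.33  0.65  0.39]  then shift mm (tool) [ 1.3 80.   1.3]  |d| 80.0  before-turn frame [ 0.8 80.   0.8]
[[281.78757284 191.52730465]]
```

View pics/w2.png

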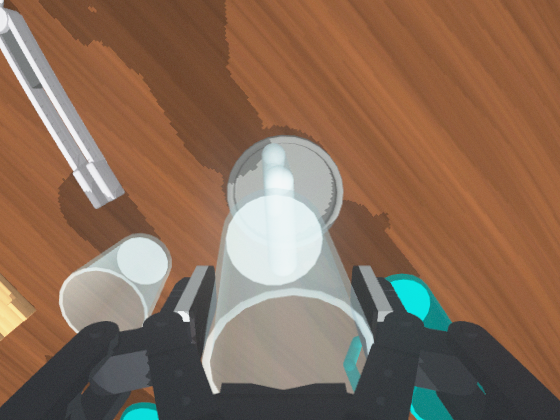

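```bash
python3 - <<'E'
from h import *
s=r.read_state(); c=cam("wrist",s); M=R.from_rotvec(s["tcp_rot"]).as_matrix(); p=s["eef_pos"]
print(p,M.round(3).tolist())
print(proj(c,[p+M@[0,100,0],p+M@[0,-17,0],[353.5,288,12]]))
a=plane(c,[(274,240)],p[2]-98)[0]; b=plane(c,[(285.5,190)],10)[0]; print(a,b, "coaster-jug tool", M.T@(b-a))
E
```

```text
[355.84833519 288.51449014 185.87187889] [[-0.739, -0.009, -0.674], [0.674, 0.0, -0.739], [0.007, -1.0, 0.006]]
[[281.29918542 223.57917956]
 [279.79291637 339.89192112]
 [281.92173192 192.86479682]]
[365.70343882 293.20639276  87.87187889] [349.89615061 288.58834375  10.        ] coaster-jug tool [ 8.04025712 78.0097778  13.6034956 ]
```

```bash
python3 - <<'E'
from h import *
s=r.read_state(); c=cam("wrist",s); M=R.from_rotvec(s["tcp_rot"]).as_matrix(); p=s["eef_pos"]
print(proj(c,[p+M@[0,-19,29],p+M@[-29,-19,0],p+M@[29,-19,0]]))
im=cv2.imread("pics/t2.png"); cv2.imwrite("pics/t2z.png",cv2.resize(im[190:340,90:290],None,fx=4,fy=4,interpolation=cv2.INTER_CUBIC))
t=cam("top");print(proj(t,[p+M@[0,101,0],p+M@[0,-19,0]]))
sd=r.capture("side"); q=proj(cam("side"),[p])[0].astype(int); print(q); cv2.imwrite("pics/s2.png",cv2.resize(sd[max(0,q[1]-70):q[1]+80,max(0,q[0]-80):q[0]+80],None,fx=4,fy=4,interpolation=cv2.INTER_CUBIC))
E
```

```text
[[279.40079986 266.50528612]
 [194.22498167 342.93550025]
 [365.37592734 342.97673784]]
[[166.1082296  263.72229643]
 [152.66385119 262.70079678]]
[212 135]
```

View pics/s2.png

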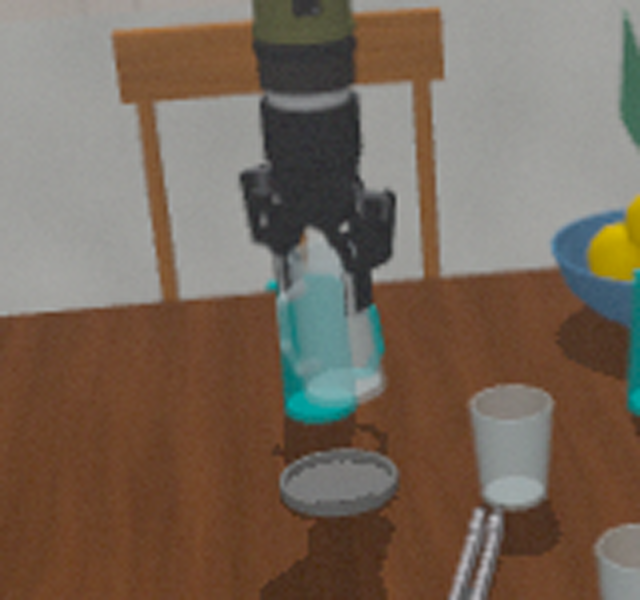

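```bash
python3 - <<'E'
from h import *
s=r.read_state(); c=cam("wrist",s); M=R.from_rotvec(s["tcp_rot"]).as_matrix(); p=s["eef_pos"]
P,e=tri(c,(274,240),cam("side"),(217.9,161.6)); print(p,P,e,"tool",M.T@(P-p))
o,v=rays(cam("side"),[(217.9,161.6)]); 
for z in (80,85,90): print(plane(cam("side"),[(217.9,161.6)],z))
E
```

```text
[356.08435729 288.73029258 185.80178433] [365.33645415 292.45702827  91.49597637] 0.9045414534137189 tool [-4.97730606 94.22002874 -9.53351353]
[[366.55890882 317.37701165  80.        ]]
[[366.21724062 306.68968262  85.        ]]
[[365.87557243 296.00235358  90.        ]]
```

View pics/t2z.png

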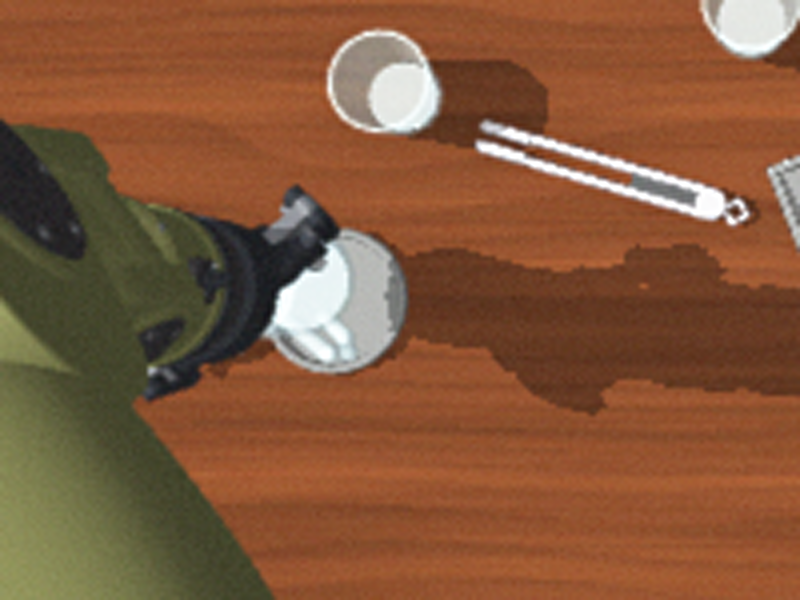

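carry_out(
  rows="-1 0.0045 0 0.005 0 0 0;-1 0.004 0 0.005 0 0 0;-1 0 0.015 0 0 0 0;-1 0 0.015 0 0 0 0;-1 0 0.015 0 0 0 0;-1 0 0.012 0 0 0 0;-1 0 0 0 0 0 0",
)

```text
time_s: 7.13
eef_pos: [342.8, 290.6, 127.6]
tcp_rot: [-0.684, -1.789, 1.788]
wrist_force: [-1.6, -0.8, -3.2]
opening: 59.3
```

```bash
python3 go.py 353.5 288 106 137; python3 - <<'E'
from h import *
im=r.capture("wrist"); a=cv2.resize(im[80:380,160:410],None,fx=1.6,fy=1.6)
t=r.capture("top"); b=cv2.resize(t[225:305,130:210],None,fx=5,fy=5,interpolation=cv2.INTER_CUBIC)
o=np.zeros((480,800,3),np.uint8);o[:480,:400]=a;o[:400,400:]=b; cv2.imwrite("pics/m3.png",o)
E
```

```text
t 7.13 p [342.8 290.6 127.6] psi 137.7 q [ 0.7   0.13 -0.59  0.85  0.01 -0.13] F [-1.6 -0.8 -3.2] open 59.3
turn(tool) deg [-0.15  0.73  0.42]  then shift mm (tool) [-9.6 21.6 -5.4]  |d| 24.2  before-turn frame [-9.8 21.5 -5.3]
```

View pics/m3.png

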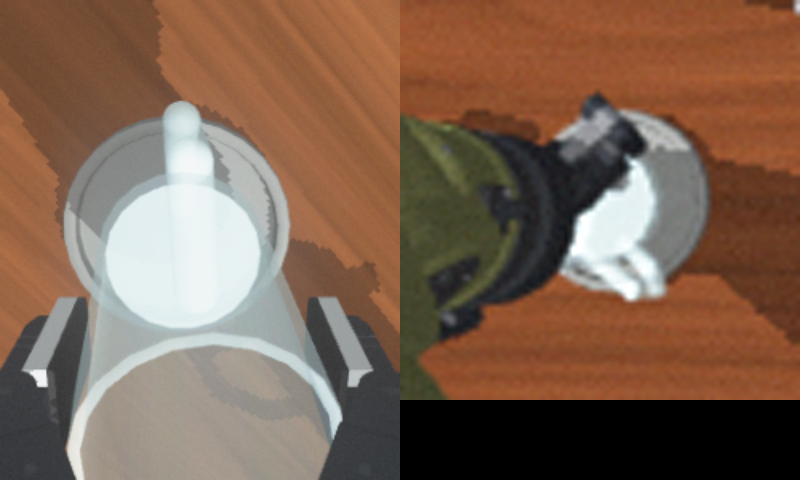

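```bash
python3 - <<'E'
from h import *
s=r.read_state(); c=cam("wrist",s); M=R.from_rotvec(s["tcp_rot"]).as_matrix(); p=s["eef_pos"]; t=cam("top")
zb=p[2]-103+4
def f(c,u,w):
    a=plane(c,[u],12)[0];b=plane(c,[w],zb)[0]; print(a.round(1),b.round(1),"move tool",(M.T@(a-b)).round(1),"base rel tcp",(M.T@(b-p)).round(1))
f(c,(160+177/1.6,80+225/1.6),(160+183/1.6,80+255/1.6))
g=lambda x,y:(130+(x-400)/5-.4,225+y/5-.4)
f(t,g(616,200),g(608,208))
E
```

```text
[351.5 289.7  12. ] [353.8 296.5  30.4] move tool [-3.  18.4  6.6] base rel tcp [ -4.6  99.  -10.7]
[353.3 288.8  12. ] [348.8 288.5  30.4] move tool [-3.2 18.4 -3.2] base rel tcp [-6.3 99.  -1.4]
```

carry_out(
  rows="-1 -0.004 0 0.004 0 0 0;-1 0 0.007 0 0 0 0;-1 0 0.006 0 0 0 0;-1 0 0 0 0 0 0",
)

```text
time_s: 7.57
eef_pos: [345.7, 286.8, 118.2]
tcp_rot: [-0.688, -1.796, 1.784]
wrist_force: [0.1, -0.9, -2.8]
opening: 59.5
```

carry_out(
  rows="-1 0 0.004 0 0 0 0;-1 0 0.002 0 0 0 0;-1 0 0 0 0 0 0",
)

```text
time_s: 7.82
eef_pos: [346.0, 286.9, 111.9]
tcp_rot: [-0.688, -1.797, 1.783]
wrist_force: [-0.4, 0.6, -3.6]
opening: 59.3
```

carry_out(
  rows="-1 0 0.002 0 0 0 0;-1 0 0 0 0 0 0",
)

```text
time_s: 7.98
eef_pos: [346.0, 287.0, 109.6]
tcp_rot: [-0.688, -1.797, 1.783]
wrist_force: [-0.3, 0.5, -4.1]
opening: 59.6
```

carry_out(
  rows="-1 0 0.002 0 0 0 0;-1 0 0 0 0 0 0",
)

```text
time_s: 8.15
eef_pos: [346.1, 287.1, 107.5]
tcp_rot: [-0.688, -1.797, 1.783]
wrist_force: [-0.5, 0.1, -3.3]
opening: 59.2
```

carry_out(
  rows="-1 0 0.002 0 0 0 0;-1 0 0 0 0 0 0",
)

```text
time_s: 8.32
eef_pos: [346.1, 287.2, 105.4]
tcp_rot: [-0.688, -1.797, 1.783]
wrist_force: [-0.3, -0.5, -3.4]
opening: 59.3
```

carry_out(
  rows="-1 0 0.002 0 0 0 0;-1 0 0 0 0 0 0",
)

```text
time_s: 8.48
eef_pos: [346.4, 287.5, 103.5]
tcp_rot: [-0.689, -1.798, 1.782]
wrist_force: [0.1, 0.1, -3.9]
opening: 59.5
```

carry_out(
  rows="-1 0 0.002 0 0 0 0;-1 0 0 0 0 0 0",
)

```text
time_s: 8.65
eef_pos: [348.3, 288.2, 102.8]
tcp_rot: [-0.692, -1.801, 1.781]
wrist_force: [-0.3, -0.1, -3.3]
opening: 59.1
```

carry_out(
  rows="-1 0 0.002 0 0 0 0;-1 0 0 0 0 0 0",
)

```text
time_s: 8.82
eef_pos: [349.9, 288.9, 102.2]
tcp_rot: [-0.696, -1.804, 1.779]
wrist_force: [-1.0, 0.1, -3.2]
opening: 58.5
```

```bash
python3 - <<'E'
from h import *
im=r.capture("wrist"); a=cv2.resize(im[80:380,160:410],None,fx=1.6,fy=1.6)
t=r.capture("side"); b=cv2.resize(t[120:200,180:260],None,fx=5,fy=5,interpolation=cv2.INTER_CUBIC)
o=np.zeros((480,800,3),np.uint8);o[:480,:400]=a;o[:400,400:]=b; cv2.imwrite("pics/m4.png",o)
E
```

```text
(no output)
```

View pics/m4.png

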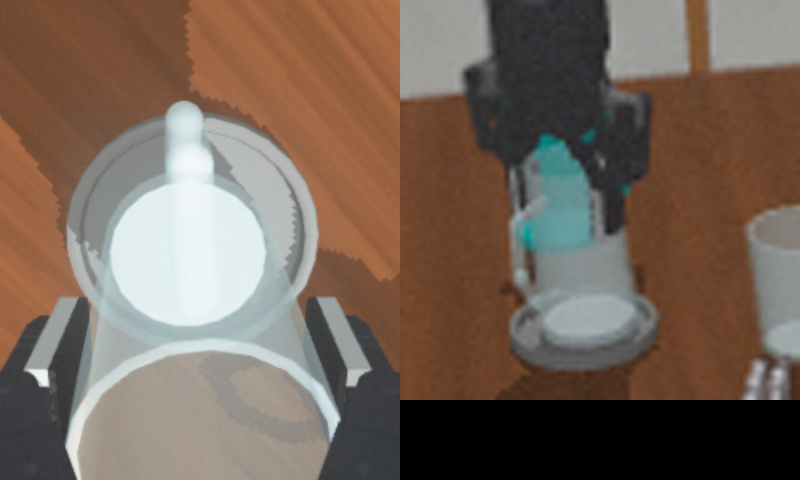

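```bash
python3 go.py 353.5 288 102 137; python3 - <<'E'
from h import *
s=r.read_state(); c=cam("wrist",s); t=cam("side"); M=R.from_rotvec(s["tcp_rot"]).as_matrix(); print(s["q"],s["qvel"],M.round(3).tolist())
for zb in(9,14):
  for c_,u,w in((c,(160+193/1.6,80+236/1.6),(160+188/1.6,80+254/1.6)),(t,(180+183/5,120+330/5),(180+190/5,120+319/5))):
    a=plane(c_,[u],12 if c_ is c else 8)[0];b=plane(c_,[w],zb)[0]; print(zb,a.round(1),b.round(1),"move tool",(M.T@(a-b)).round(1))
E
```

```text
t 8.92 p [349.9 289.  102.1] psi 137.7 q [ 0.69  0.16 -0.63  0.77  0.   -0.14] F [ 0.  -1.  -0.2] open 59.0
turn(tool) deg [0.75 0.7  0.14]  then shift mm (tool) [-3.3  0.1 -1.7]  |d| 3.7  before-turn frame [-3.3  0.1 -1.6]
[ 0.68745607  0.15920507 -0.6250376   0.77394574  0.00426476 -0.14498948] [ 6.18278836e-05 -1.40540058e-04  8.94954842e-05 -3.03929294e-03
 -9.45286494e-04  9.64573847e-04] [[-0.74, 0.007, -0.673], [0.673, 0.011, -0.74], [0.002, -1.0, -0.013]]
9 [350.2 289.1  12. ] [357.7 294.3   9. ] move tool [ 2.  -3.1  8.9]
9 [353.9 281.    8. ] [359.6 293.8   9. ] move tool [-4.4  0.8 13.3]
14 [350.2 289.1  12. ] [356.2 292.7  14. ] move tool [2.  1.9 6.8]
14 [353.9 281.    8. ] [359.4 284.3  14. ] move tool [1.7 5.9 6.2]
```

carry_out(
  rows="-1 0 -0.006 0 0 0 0;-1 0 -0.004 0.003 0 0 0;-1 0 0 0.005 -0.7 0 0;-1 0 0 0 0 0 0;-1 0 0.003 0 0 0 0;-1 0 0.003 0 0 0 0;-1 0 0 0 0 0 0",
)

```text
time_s: 9.5
eef_pos: [342.1, 281.5, 105.3]
tcp_rot: [-0.698, -1.815, 1.77]
wrist_force: [-0.4, -0.3, -2.3]
opening: 58.7
```

carry_out(
  rows="-1 0 0.002 0 0 0 0;-1 0 0.002 0 0 0 0;-1 0 0 0 0 0 0",
)

```text
time_s: 9.75
eef_pos: [343.2, 282.2, 101.7]
tcp_rot: [-0.7, -1.817, 1.769]
wrist_force: [-1.1, -2.3, 0.6]
opening: 58.6
```

carry_out(
  rows="-1 0 0.002 0 0 0 0;-1 0 0 0 0 0 0",
)

```text
time_s: 9.92
eef_pos: [344.9, 282.8, 101.2]
tcp_rot: [-0.703, -1.819, 1.768]
wrist_force: [0.4, -0.2, -3.2]
opening: 58.6
```

carry_out(
  rows="0.5 0 0 0 0 0 0;0.5 0 0 0 0 0 0;0.5 0 0 0 0 0 0;1 0 0 0 0 0 0;1 0 0 0 0 0 0;1 0 0 0 0 0 0",
)

```text
time_s: 10.42
eef_pos: [346.0, 283.7, 101.3]
tcp_rot: [-0.704, -1.821, 1.766]
wrist_force: [0.5, 0.9, -0.9]
opening: 85.5
```

```bash
python3 go.py 353.5 288 102 137; python3 - <<'E'
from h import *
im=r.capture("wrist"); a=cv2.resize(im[80:380,160:410],None,fx=1.6,fy=1.6)
t=r.capture("side"); b=cv2.resize(t[120:200,180:260],None,fx=5,fy=5,interpolation=cv2.INTER_CUBIC)
o=np.zeros((480,800,3),np.uint8);o[:480,:400]=a;o[:400,400:]=b; cv2.imwrite("pics/m5.png",o)
E
```

```text
t 10.42 p [346.  283.7 101.3] psi 137.7 q [ 0.68  0.14 -0.66  0.75  0.01 -0.15] F [ 0.5  0.9 -0.9] open 85.5
turn(tool) deg [1.73 0.7  0.06]  then shift mm (tool) [-2.6 -0.7 -8.3]  |d| 8.7  before-turn frame [-2.7 -0.4 -8.2]
```

View pics/m5.png

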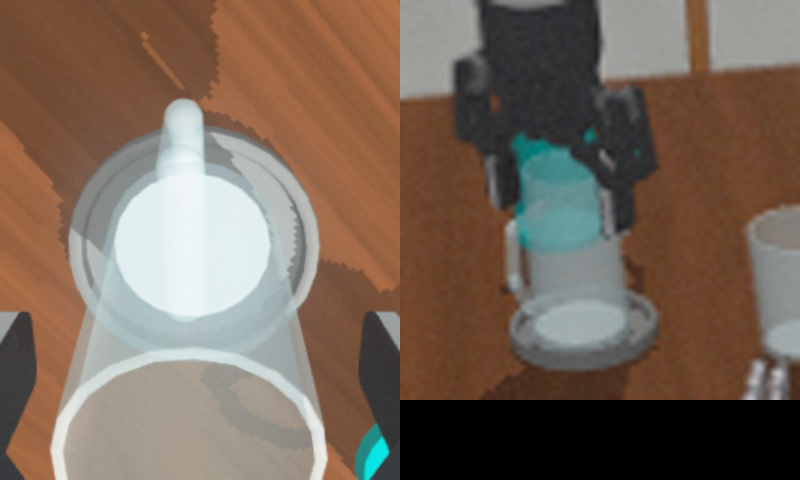

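carry_out(
  rows="1 0 -0.005 0 1.7 0 0;1 0 -0.02 0 0 0 0;1 0 -0.03 0 0 0 0;1 0 -0.035 0 0 0 0;1 0 -0.035 0 0 0 0;1 0 0 0 0 0 0",
)

```text
time_s: 11.02
eef_pos: [343.5, 281.8, 228.8]
tcp_rot: [-0.687, -1.782, 1.796]
wrist_force: [0.2, 1.0, 0.1]
opening: 85.8
```

```bash
python3 go.py 441 97 180 164
```

```text
t 11.02 p [343.5 281.8 228.8] psi 137.7 q [ 0.69  0.04 -0.44  1.1   0.   -0.15] F [0.2 1.  0.1] open 85.8
turn(tool) deg [ -0.45 -26.29   0.26]  then shift mm (tool) [-144.7   48.8  150.8]  |d| 214.6  before-turn frame [-196.7   48.9   70.7]
```

carry_out(
  rows="1 0 0 0 0 -6.6 0;1 0 0 0 0 -6.6 0;1 0 0 0 0 -6.6 0;1 0 0 0 -0.4 -6.6 0;1 -0.024 0.008 0.025 0 0 0;1 -0.024 0.008 0.025 0 0 0;1 -0.024 0.008 0.025 0 0 0;1 -0.024 0.008 0.025 0 0 0;1 -0.024 0.008 0.025 0 0 0;1 -0.024 0.008 0.025 0 0 0",
)

```text
time_s: 11.85
eef_pos: [451.3, 104.2, 182.7]
tcp_rot: [-0.256, -2.114, 2.081]
wrist_force: [0.4, 0.6, -0.6]
opening: 85.4
```

carry_out(
  rows="0 0 0 0 0 0 0;0 0 0 0 0 0 0;0 0 0 0 0 0 0",
)

```text
time_s: 12.1
eef_pos: [453.2, 98.1, 180.4]
tcp_rot: [-0.265, -2.105, 2.077]
wrist_force: [0.9, 1.1, 0.2]
opening: 51.6
```

```bash
python3 go.py 441 97 100 164;python3 - <<'E'
from h import *
s=r.read_state(); im=r.capture("wrist"); cv2.imwrite("pics/w6.png",im); c=cam("wrist",s)
print(proj(c,[[441,97,20]]))
H,S,V=cv2.split(cv2.cvtColor(im,cv2.COLOR_BGR2HSV))
for k in blobs((S<60)&(V>110),400): print(cv2.boundingRect(k),cv2.contourArea(k),rect(c,k,20))
j=cam("top"); im=r.capture("top"); cv2.imwrite("pics/t6.png",im)
E
```

```text
t 12.1 p [453.2  98.1 180.4] psi 165.8 q [ 0.21  0.1  -0.49  0.97  0.01 -1.12] F [0.9 1.1 0.2] open 51.6
turn(tool) deg [ 0.78  1.8  -0.13]  then shift mm (tool) [11.4 80.4  4.4]  |d| 81.3  before-turn frame [11.7 80.3  5.1]
[[296.11420996 190.11206639]]
(406, 383, 38, 37) 444.5 (array([364.4, 356.1]), 73.4, 16.8, -70.8)
(240, 317, 75, 73) 3909.5 (array([490.4, 255.1]), 86.9, 73.2, 63.5)
(405, 302, 121, 73) 1434.5 (array([302.7, 283.3]), 165.1, 33.9, -41.6)
(348, 264, 32, 55) 627.0 (array([402.6, 202.5]), 61.0, 16.0, -85.9)
(187, 264, 31, 55) 626.0 (array([546.1, 166.4]), 60.9, 15.4, 56.9)
(281, 63, 35, 236) 4465.0 (array([440.6,  99.3]), 197.6, 21.9, 73.9)
(32, 59, 138, 113) 11479.0 (array([579.1,   3.8]), 109.5, 88.1, -33.0)
(214, 0, 121, 60) 3519.0 (array([428.2, -23.1]), 85.0, 40.5, -14.4)
```

View pics/w6.png

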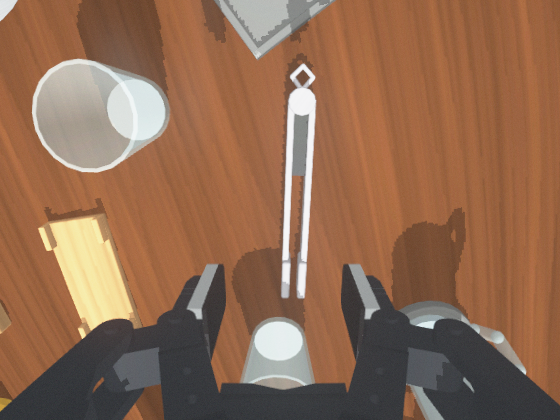

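carry_out(
  rows="-0.1 0 0 0 0.7 1.9 0;-0.1 0 0 0 0 0 0",
)

```text
time_s: 12.37
eef_pos: [452.3, 101.0, 181.2]
tcp_rot: [-0.292, -2.076, 2.073]
wrist_force: [0.1, 0.4, -0.0]
opening: 38.6
```

```bash
python3 go.py 443 106 45 164
```

```text
t 12.37 p [452.3 101.  181.2] psi 164.1 q [ 0.22  0.1  -0.49  0.98  0.   -1.07] F [ 0.1  0.4 -0. ] open 38.6
turn(tool) deg [ 0.13  0.14 -0.16]  then shift mm (tool) [ 10.3 136.2  -2.3]  |d| 136.6  before-turn frame [ 10.7 136.2  -2. ]
```

carry_out(
  rows="-0.1 0.010 0 -0.002 0 0 0;-0.1 0 0.03 0 0 0 0;-0.1 0 0.03 0 0 0 0;-0.1 0 0.03 0 0 0 0;-0.1 0 0.02 0 0 0 0;-0.1 0 0 0 0 0 0;-0.1 0 0 0 0 0 0",
)

```text
time_s: 12.95
eef_pos: [440.9, 114.4, 71.7]
tcp_rot: [-0.283, -2.096, 2.078]
wrist_force: [-0.0, -0.6, 0.8]
opening: 38.4
```

```bash
python3 go.py 443 106 31 164
```

```text
t 12.95 p [440.9 114.4  71.7] psi 165.1 q [ 0.25  0.2  -0.66  0.7   0.   -1.06] F [-0.  -0.6  0.8] open 38.4
turn(tool) deg [ 0.55  1.1  -0.47]  then shift mm (tool) [-4.3 40.7  7.5]  |d| 41.6  before-turn frame [-3.8 40.6  7.9]
```

carry_out(
  rows="-0.1 -0.004 0.01 0.008 0.5 1 -0.4;-0.1 0 0.01 0 0 0 0;-0.1 0 0.006 0 0 0 0;-0.1 0 0 0 0 0 0;-0.1 0 0 0 0 0 0",
)

```text
time_s: 13.37
eef_pos: [445.4, 106.5, 47.4]
tcp_rot: [-0.296, -2.078, 2.073]
wrist_force: [0.0, 0.5, 0.0]
opening: 38.3
```

```bash
python3 go.py 443 106 31 164
```

```text
t 13.37 p [445.4 106.5  47.4] psi 164.1 q [ 0.23  0.24 -0.67  0.65  0.   -1.06] F [0.  0.5 0. ] open 38.3
turn(tool) deg [ 0.19  0.14 -0.33]  then shift mm (tool) [ 2.2 16.4  1.2]  |d| 16.6  before-turn frame [ 2.3 16.4  1.2]
```

carry_out(
  rows="-0.1 0.002 0.007 0.001 0 0 0;-0.1 0 0.003 0 0 0 0;-0.1 0 0 0 0 0 0",
)

```text
time_s: 13.62
eef_pos: [444.3, 106.2, 37.5]
tcp_rot: [-0.298, -2.08, 2.073]
wrist_force: [0.1, -1.0, -0.5]
opening: 38.5
```

carry_out(
  rows="-0.1 0 0.003 0.001 0 0 0;-0.1 0 0 0 0 0 0",
)

```text
time_s: 13.78
eef_pos: [443.9, 105.2, 34.2]
tcp_rot: [-0.298, -2.08, 2.073]
wrist_force: [-0.7, -0.2, -0.6]
opening: 38.5
```

carry_out(
  rows="-0.1 0 0.002 0 0 0 0;-0.1 0 0 0 0 0 0",
)

```text
time_s: 13.95
eef_pos: [444.0, 105.1, 32.1]
tcp_rot: [-0.298, -2.08, 2.073]
wrist_force: [0.6, -0.2, 1.1]
opening: 38.5
```

carry_out(
  rows="-1 0 0 0 0 0 0;-1 0 0 0 0 0 0;-1 0 0 0 0 0 0;-1 0 0 0 0 0 0;-1 0 0 0 0 0 0",
  newtons=50,
)

```text
time_s: 14.37
eef_pos: [444.1, 105.2, 32.3]
tcp_rot: [-0.299, -2.08, 2.073]
wrist_force: [0.5, 0.2, -1.5]
opening: 19.7
```

```bash
python3 go.py 443 106 31 164
```

```text
t 14.37 p [444.1 105.2  32.3] psi 164.1 q [ 0.23  0.26 -0.69  0.61  0.   -1.06] F [ 0.5  0.2 -1.5] open 19.7
turn(tool) deg [ 0.27  0.11 -0.45]  then shift mm (tool) [ 1.2  1.3 -0.4]  |d| 1.9  before-turn frame [ 1.2  1.3 -0.4]
```

carry_out(
  rows="-1 0 -0.01 0 0 0 0;-1 0 -0.025 0 0 0 0;-1 0 -0.03 0 0 0 0;-1 0 -0.03 0 0 0 0;-1 0 -0.025 0 0 0 0;-1 0 0 0 0 0 0;-1 0 0 0 0 -5 0;-1 0 0 0 0 -5.8 0;-1 0 0 0 0 0 0",
)

```text
time_s: 15.12
eef_pos: [440.6, 104.4, 160.9]
tcp_rot: [-0.096, -2.185, 2.181]
wrist_force: [-0.0, -0.3, -1.6]
opening: 19.7
```

```bash
python3 go.py 650 140.3 150 175
```

```text
t 15.12 p [440.6 104.4 160.9] psi 175.3 q [ 0.23  0.1  -0.54  0.92  0.   -1.26] F [-0.  -0.3 -1.6] open 19.7
turn(tool) deg [ 0.13  0.34 -0.36]  then shift mm (tool) [-205.5   10.9  -54. ]  |d| 212.8  before-turn frame [-205.8   12.4  -52.8]
```

carry_out(
  rows="-1 -0.03 0 -0.008 0 0 0;-1 -0.03 0 -0.008 0 0 0;-1 -0.03 0 -0.008 0 0 0;-1 -0.03 0 -0.008 0 0 0;-1 -0.03 0 -0.008 0 0 0;-1 -0.03 0 -0.008 0 0 0;-1 -0.02 0 -0.005 0 0 0;-1 0 0 0 0 0 0;-1 0 0 0 0 0 0",
)

```text
time_s: 15.87
eef_pos: [645.9, 139.3, 153.0]
tcp_rot: [-0.108, -2.162, 2.165]
wrist_force: [-0.7, -0.1, -1.8]
opening: 19.5
```

```bash
python3 go.py 650 140.3 55 175; python3 - <<'E'
from h import *
s=r.read_state(); im=r.capture("wrist"); cv2.imwrite("pics/w7.png",im); c=cam("wrist",s)
M=R.from_rotvec(s["tcp_rot"]).as_matrix(); p=s["eef_pos"]
H,S,V=cv2.split(cv2.cvtColor(im,cv2.COLOR_BGR2HSV))
for k in blobs((S<60)&(V>110),400): print("steel",cv2.boundingRect(k),cv2.contourArea(k),rect(c,k,p[2]-12))
for k in blobs((H>8)&(H<30)&(S>70)&(V>170),400): print("wood",cv2.boundingRect(k),cv2.contourArea(k),rect(c,k,13))
E
```

```text
t 15.87 p [645.9 139.3 153. ] psi 173.9 q [ 0.21  0.49 -0.03  1.06  0.   -1.25] F [-0.7 -0.1 -1.8] open 19.5
turn(tool) deg [-0.1  -1.11  0.38]  then shift mm (tool) [-4.  98.  -1.4]  |d| 98.0  before-turn frame [-4.6 97.9 -1.7]
steel (0, 357, 23, 61) 646.0 (array([789.8, 185.8]), 44.8, 12.7, 64.2)
steel (431, 274, 129, 120) 8687.5 (array([545.5, 171.9]), 86.8, 38.1, -41.5)
steel (236, 17, 95, 371) 15873.0 (array([644.8, 113. ]), 154.8, 39.6, 90.0)
steel (355, 0, 143, 42) 4220.0 (array([584.1,  40.7]), 50.1, 13.5, -3.2)
wood (47, 356, 42, 30) 556.5 (array([869.2, 275.9]), 61.1, 17.2, 29.6)
wood (271, 245, 25, 37) 837.0 (array([648.9, 188.1]), 32.1, 19.3, 84.5)
wood (233, 121, 25, 151) 2474.5 (array([670.7, 133.2]), 117.9, 15.2, 84.3)
wood (0, 0, 133, 272) 23263.0 (array([830.8,  70.1]), 205.3, 123.5, 89.8)
```

```bash
python3 - <<'E'
from h import *
s=r.read_state(); im=cv2.imread("pics/w7.png"); c=cam("wrist",s)
M=R.from_rotvec(s["tcp_rot"]).as_matrix(); p=s["eef_pos"]
H,S,V=cv2.split(cv2.cvtColor(im,cv2.COLOR_BGR2HSV))
m=((S<60)&(V>110)); m[:, :200]=0; m[:,345:]=0
for row in list(range(16,60,4))+list(range(70,300,30)):
    x=np.where(m[row])[0]
    if len(x)==0: print(row,"-");continue
    q=plane(c,[(x.min(),row),(x.max(),row)],p[2]-14)
    print(row,x.min(),x.max(),((q-p)@M).round(1)[:,[0,2]].tolist())
E
```

```text
16 -
20 279 288 [[0.1, 103.9], [3.2, 103.9]]
24 275 292 [[-1.3, 102.6], [4.6, 102.6]]
28 272 296 [[-2.3, 101.3], [5.9, 101.3]]
32 268 299 [[-3.7, 100.0], [7.0, 100.0]]
36 264 303 [[-5.1, 98.7], [8.4, 98.7]]
40 261 307 [[-6.1, 97.4], [9.8, 97.4]]
44 257 310 [[-7.5, 96.1], [10.8, 96.1]]
48 257 310 [[-7.5, 94.8], [10.8, 94.8]]
52 261 307 [[-6.2, 93.4], [9.8, 93.4]]
56 263 304 [[-5.5, 92.1], [8.8, 92.1]]
70 269 298 [[-3.4, 87.4], [6.7, 87.4]]
100 254 313 [[-8.9, 77.2], [12.2, 77.2]]
130 255 312 [[-8.8, 66.6], [12.1, 66.5]]
160 256 311 [[-8.6, 55.5], [11.9, 55.5]]
190 256 310 [[-8.9, 43.9], [11.8, 43.9]]
220 257 309 [[-8.8, 31.8], [11.7, 31.7]]
250 258 309 [[-8.7, 18.9], [12.0, 18.9]]
280 241 325 [[-16.1, 5.3], [19.0, 5.1]]
```

carry_out(
  rows="-1 -0.004 0 0.001 0 -1.1 0.3;-1 0 0.02 0 0 0 0;-1 0 0.02 0 0 0 0;-1 0 0.02 0 0 0 0;-1 0 0.015 0 0 0 0;-1 0 0 0 0 0 0",
)

```text
time_s: 16.42
eef_pos: [644.8, 136.2, 77.0]
tcp_rot: [-0.093, -2.174, 2.179]
wrist_force: [-0.7, -0.4, -2.0]
opening: 19.6
```

```bash
python3 go.py 650 138 41 175
```

```text
t 16.42 p [644.8 136.2  77. ] psi 175.1 q [ 0.21  0.54 -0.13  0.9  -0.   -1.28] F [-0.7 -0.4 -2. ] open 19.6
turn(tool) deg [-0.13  0.06  0.04]  then shift mm (tool) [-5.1 36.  -2.3]  |d| 36.4  before-turn frame [-5.1 36.  -2.3]
```

carry_out(
  rows="-1 -0.006 0.01 -0.002 0 0 0;-1 -0.001 0.01 0 0 0 0;-1 0 0.005 0 0 0 0;-1 0 0 0 0 0 0;-1 0 0 0 0 0 0",
)

```text
time_s: 16.83
eef_pos: [651.8, 137.4, 52.4]
tcp_rot: [-0.094, -2.175, 2.18]
wrist_force: [0.1, -0.7, -1.9]
opening: 19.8
```

```bash
python3 go.py 650 138 41 175
```

```text
t 16.83 p [651.8 137.4  52.4] psi 175.1 q [ 0.21  0.57 -0.14  0.86 -0.   -1.28] F [ 0.1 -0.7 -1.9] open 19.8
turn(tool) deg [-0.12  0.07 -0.04]  then shift mm (tool) [ 1.9 11.4 -0.5]  |d| 11.5  before-turn frame [ 1.9 11.4 -0.5]
```

carry_out(
  rows="-1 0.001 0.006 0 0 0 0;-1 0 0.003 0 0 0 0;-1 0 0 0 0 0 0",
)

```text
time_s: 17.08
eef_pos: [652.0, 137.7, 44.2]
tcp_rot: [-0.097, -2.177, 2.181]
wrist_force: [0.6, 0.6, -1.6]
opening: 19.8
```

carry_out(
  rows="-1 0 0.0015 0 0 0 0;-1 0 0 0 0 0 0",
)

```text
time_s: 17.25
eef_pos: [652.1, 137.8, 42.7]
tcp_rot: [-0.098, -2.178, 2.181]
wrist_force: [0.4, -0.1, -1.9]
opening: 19.6
```

carry_out(
  rows="-1 0 0.0015 0 0 0 0;-1 0 0 0 0 0 0",
)

```text
time_s: 17.42
eef_pos: [652.3, 137.8, 41.4]
tcp_rot: [-0.098, -2.178, 2.181]
wrist_force: [-1.0, 0.6, -1.8]
opening: 19.9
```

carry_out(
  rows="-1 0 0.0015 0 0 0 0;-1 0 0 0 0 0 0",
)

```text
time_s: 17.58
eef_pos: [652.8, 137.9, 40.6]
tcp_rot: [-0.099, -2.179, 2.181]
wrist_force: [-0.6, 0.7, -1.0]
opening: 19.7
```

carry_out(
  rows="-1 0 0.0015 0 0 0 0;-1 0 0 0 0 0 0",
)

```text
time_s: 17.75
eef_pos: [653.1, 138.0, 40.8]
tcp_rot: [-0.1, -2.18, 2.181]
wrist_force: [0.1, -0.1, -1.2]
opening: 19.6
```

carry_out(
  rows="-0.1 0 0 0 0 0 0;-0.1 0 0 0 0 0 0;-0.1 0 0 0 0 0 0;-0.1 0 0 0 0 0 0;-0.1 0 -0.01 0 0 0 0;-0.1 0 -0.03 0 0 0 0;-0.1 0 -0.04 0 0 0 0;-0.1 0 -0.04 0 0 0 0;1 0 0 0 0 0 0",
)

```text
time_s: 18.5
eef_pos: [650.2, 137.6, 164.1]
tcp_rot: [-0.094, -2.175, 2.18]
wrist_force: [2.3, 0.2, 1.3]
opening: 48.9
```

```bash
python3 go.py 365.7 -301.5 190 185.6; python3 - <<'E'
from h import *
s=r.read_state(); im=r.capture("wrist"); cv2.imwrite("pics/w8.png",im); c=cam("wrist",s)
H,S,V=cv2.split(cv2.cvtColor(im,cv2.COLOR_BGR2HSV))
m=((S<60)&(V>110)); m[:, :200]=0; m[:,360:]=0
for k in blobs(m,400): print("steel",cv2.boundingRect(k),rect(c,k,28))
for k in blobs((H>8)&(H<30)&(S>70)&(V>170),400): print("wood",cv2.boundingRect(k),cv2.contourArea(k),rect(c,k,13))
E
```

```text
t 18.5 p [650.2 137.6 164.1] psi 175.1 q [ 0.21  0.48 -0.02  1.08 -0.   -1.28] F [2.3 0.2 1.3] open 48.9
turn(tool) deg [ -0.13 -10.53   0.  ]  then shift mm (tool) [326.  -25.9 409.2]  |d| 523.8  before-turn frame [245.7 -24.9 461.9]
steel (200, 264, 21, 55) (array([717.9, 203.7]), 54.0, 11.3, 67.2)
steel (264, 58, 31, 255) (array([651.5, 131.2]), 195.9, 21.6, 84.9)
wood (272, 180, 15, 97) 1130.5 (array([654. , 161.9]), 82.9, 10.9, 85.2)
wood (292, 122, 34, 161) 4075.5 (array([629.4, 144.8]), 132.7, 24.2, 84.7)
wood (245, 121, 21, 161) 2719.0 (array([671.1, 140.5]), 132.7, 15.3, 84.1)
wood (0, 0, 143, 263) 24576.0 (array([835.2,  70.8]), 207.1, 136.5, 88.2)
```

carry_out(
  rows="1 0 -0.025 0 0 0 0;1 0 0 0 0 -5.3 0;1 0 0 0 0 -5.3 0;1 0.023 0 0.029 0 0 0;1 0.023 0 0.029 0 0 0;1 0.023 0 0.029 0 0 0;1 0.023 0 0.029 0 0 0;1 0.023 0 0.029 0 0 0;1 0.023 0 0.029 0 0 0;1 0.023 0 0.029 0 0 0",
)

```text
time_s: 19.38
eef_pos: [508.1, -83.1, 184.7]
tcp_rot: [-0.132, 2.159, -2.16]
wrist_force: [0.1, -0.4, -0.7]
opening: 85.7
```

carry_out(
  rows="1 0.023 0 0.029 0 0 0;1 0.023 0 0.029 0 0 0;1 0.023 0 0.029 0 0 0;1 0.023 0 0.029 0 0 0;1 0.023 0 0.029 0 0 0;1 0 0 0 0 0 0;1 0 0 0 0 0 0",
)

```text
time_s: 19.97
eef_pos: [398.6, -251.7, 182.9]
tcp_rot: [-0.128, 2.165, -2.168]
wrist_force: [-0.0, -1.1, 0.1]
opening: 85.9
```

```bash
python3 go.py 365.7 -301.5 190 185.6
```

```text
t 19.97 p [ 398.6 -251.7  182.9] psi -173.6 q [-0.56  0.12 -0.46  0.99 -0.   -2.24] F [-0.  -1.1  0.1] open 85.9
turn(tool) deg [-0.06  0.83  0.34]  then shift mm (tool) [37.6 -7.1 46.3]  |d| 60.1  before-turn frame [38.3 -6.9 45.8]
```

carry_out(
  rows="1 0.019 0 0.023 0 0.8 0;1 0.019 0 0.023 0 0 0;1 0 0 0 0 0 0;1 0 0 0 0 0 0",
)

```text
time_s: 20.3
eef_pos: [365.6, -300.9, 182.1]
tcp_rot: [-0.116, 2.173, -2.172]
wrist_force: [0.6, 0.2, 0.4]
opening: 85.1
```

```bash
python3 go.py 365.7 -301.5 42 185.6; python3 - <<'E'
from h import *
s=r.read_state(); im=r.capture("wrist"); cv2.imwrite("pics/w9.png",im); c=cam("wrist",s)
M=R.from_rotvec(s["tcp_rot"]).as_matrix(); print((M.T@([365.7,-301.5,46]-s["eef_pos"])).round(1))
H,S,V=cv2.split(cv2.cvtColor(im,cv2.COLOR_BGR2HSV))
for k in blobs((S<60)&(V>110),1000): print("white",cv2.boundingRect(k),rect(c,k,46))
E
```

```text
t 20.3 p [ 365.6 -300.9  182.1] psi -174.3 q [-0.69  0.13 -0.46  0.99 -0.   -2.36] F [0.6 0.2 0.4] open 85.1
turn(tool) deg [0.04 0.15 0.34]  then shift mm (tool) [ -0.  140.1   0.6]  |d| 140.1  before-turn frame [ -0.9 140.1   0.7]
[ -0.8 136.1   0.6]
white (164, 301, 80, 101) (array([ 426.5, -155.9]), 100.1, 62.1, -68.0)
white (0, 255, 44, 113) (array([ 585.9, -171.1]), 123.7, 41.6, 79.1)
white (76, 213, 81, 78) (array([ 492.5, -248.4]), 75.7, 55.9, 33.3)
white (238, 98, 87, 200) (array([ 364.9, -300.6]), 155.7, 60.8, -84.5)
white (43, 0, 189, 151) (array([ 473.8, -383. ]), 132.3, 100.9, 2.8)
```

View pics/w9.png

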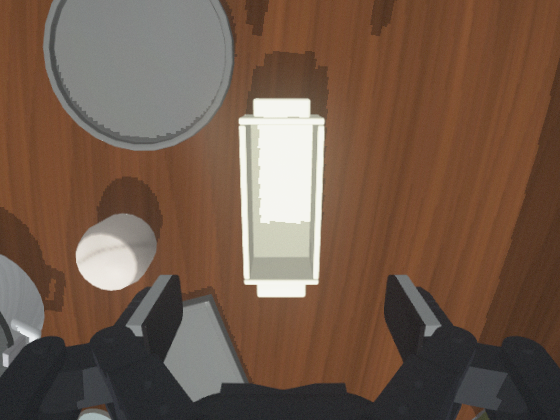

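carry_out(
  rows="1 0 0.03 0 0 0 0;1 0 0.03 0 0 0 0;1 0 0.02 0 0 0 0;1 0 0 0 0 0 0;1 0 0 0 0 0 0",
)

```text
time_s: 20.77
eef_pos: [370.8, -296.5, 101.0]
tcp_rot: [-0.122, 2.165, -2.167]
wrist_force: [-0.3, 0.3, 0.1]
opening: 85.5
```

```bash
python3 go.py 365.5 -301.2 42 185.6
```

```text
t 20.77 p [ 370.8 -296.5  101. ] psi -173.7 q [-0.67  0.21 -0.57  0.8  -0.   -2.35] F [-0.3  0.3  0.1] open 85.5
turn(tool) deg [-0.06  0.7   0.13]  then shift mm (tool) [ 5.7 59.   4.2]  |d| 59.4  before-turn frame [ 5.7 59.   4.1]
```

carry_out(
  rows="1 0.006 0.015 0.004 0 0.7 0;1 0.001 0.015 0.001 0 0 0;1 0.001 0.012 0.001 0 0 0;1 0 0 0 0 0 0;1 0 0 0 0 0 0",
)

```text
time_s: 21.18
eef_pos: [369.1, -302.4, 63.6]
tcp_rot: [-0.11, 2.162, -2.171]
wrist_force: [-0.5, -0.7, 0.8]
opening: 85.4
```

```bash
python3 go.py 365.5 -301.2 42 185.6
```

```text
t 21.18 p [ 369.1 -302.4   63.6] psi -174.0 q [-0.69  0.25 -0.61  0.7  -0.   -2.36] F [-0.5 -0.7  0.8] open 85.4
turn(tool) deg [-0.27  0.37 -0.16]  then shift mm (tool) [ 3.5 21.6 -1.6]  |d| 21.9  before-turn frame [ 3.5 21.6 -1.7]
```

carry_out(
  rows="1 0.004 0.01 -0.001 0 0.3 0;1 0 0.009 -0.001 0 0 0;1 0 0 0 0 0 0;1 0 0 0 0 0 0",
)

```text
time_s: 21.52
eef_pos: [367.5, -301.6, 46.6]
tcp_rot: [-0.101, 2.158, -2.175]
wrist_force: [0.9, 0.6, -0.9]
opening: 85.3
```

```bash
python3 go.py 365.5 -301.2 42 185.6
```

```text
t 21.52 p [ 367.5 -301.6   46.6] psi -174.3 q [-0.69  0.27 -0.64  0.65 -0.   -2.36] F [ 0.9  0.6 -0.9] open 85.3
turn(tool) deg [-0.48  0.14 -0.39]  then shift mm (tool) [ 2.   4.6 -0.6]  |d| 5.0  before-turn frame [ 2.   4.6 -0.7]
```

carry_out(
  rows="1 0.002 0.004 0 -0.4 0 -0.3;1 0 0 0 0 0 0;-1 0 0 0 0 0 0;-1 0 0 0 0 0 0;-1 0 0 0 0 0 0;-1 0 0 0 0 0 0;-1 0 0 0 0 0 0;-1 0 0 0 0 0 0",
  newtons=50,
)

```text
time_s: 22.18
eef_pos: [365.9, -302.2, 43.1]
tcp_rot: [-0.106, 2.168, -2.17]
wrist_force: [0.6, 1.2, 0.3]
opening: 59.1
```

```bash
python3 go.py 365.5 -301.2 42 185.6
```

```text
t 22.18 p [ 365.9 -302.2   43.1] psi -174.3 q [-0.69  0.28 -0.63  0.65  0.   -2.36] F [0.6 1.2 0.3] open 59.1
turn(tool) deg [-0.04  0.13 -0.12]  then shift mm (tool) [ 0.3  1.1 -1. ]  |d| 1.5  before-turn frame [ 0.3  1.1 -1. ]
```

carry_out(
  rows="-1 0 -0.01 0 0 0 0;-1 0 -0.02 0 0 0 0;-1 0 -0.025 0 0 0 0;-1 0 -0.01 0 0 0 0;-1 0 0 0 0 -5.5 0;-1 0 0 0 0 -5.5 0;-1 0 0 0 0 -5.3 0;-1 0 0 0 0 0 0",
)

```text
time_s: 22.85
eef_pos: [362.1, -299.7, 112.5]
tcp_rot: [-0.407, 2.009, -2.001]
wrist_force: [0.6, -0.3, -4.7]
opening: 58.9
```

```bash
python3 go.py 434.9 -101.6 110 202
```

```text
t 22.85 p [ 362.1 -299.7  112.5] psi -157.3 q [-0.69  0.19 -0.56  0.83 -0.   -2.66] F [ 0.6 -0.3 -4.7] open 58.9
turn(tool) deg [0.27 0.72 0.16]  then shift mm (tool) [-141.7    2.5 -156.5]  |d| 211.1  before-turn frame [-143.6    2.9 -154.7]
```

carry_out(
  rows="-1 -0.021 0 -0.024 0 0.7 0;-1 -0.021 0 -0.024 0 0 0;-1 -0.021 0 -0.024 0 0 0;-1 -0.021 0 -0.024 0 0 0;-1 -0.021 0 -0.024 0 0 0;-1 -0.021 0 -0.024 0 0 0;-1 -0.012 0 -0.012 0 0 0;-1 0 0 0 0 0 0;-1 0 0 0 0 0 0",
)

```text
time_s: 23.6
eef_pos: [433.9, -97.1, 114.3]
tcp_rot: [-0.369, 2.035, -2.028]
wrist_force: [0.4, -1.0, -4.7]
opening: 59.3
```

```bash
python3 go.py 434.9 -101.6 60 202
```

```text
t 23.6 p [433.9 -97.1 114.3] psi -159.8 q [-0.22  0.14 -0.61  0.82  0.   -2.14] F [ 0.4 -1.  -4.7] open 59.3
turn(tool) deg [ 0.24 -1.76  0.3 ]  then shift mm (tool) [ 0.7 54.3  4.6]  |d| 54.5  before-turn frame [ 0.3 54.3  4.8]
```

carry_out(
  rows="-1 0 0 0.004 0.2 -1.7 0.3;-1 0 0.02 0.001 0 0 0;-1 0 0.02 0.001 0 0 0;-1 0 0.008 0 0 0 0;-1 0 0 0 0 0 0;-1 0 0 0 0 0 0",
)

```text
time_s: 24.1
eef_pos: [434.4, -106.6, 66.0]
tcp_rot: [-0.382, 2.017, -2.02]
wrist_force: [0.1, 0.4, -3.4]
opening: 59.1
```

```bash
python3 go.py 434.9 -101.6 48 202
```

```text
t 24.1 p [ 434.4 -106.6   66. ] psi -158.7 q [-0.24  0.21 -0.67  0.7  -0.   -2.18] F [ 0.1  0.4 -3.4] open 59.1
turn(tool) deg [-0.07 -0.66  0.09]  then shift mm (tool) [-2.3 18.  -4.5]  |d| 18.7  before-turn frame [-2.3 18.  -4.5]
```

carry_out(
  rows="-1 -0.002 0 -0.004 0 -0.6 0;-1 0 0.005 0 0 0 0;-1 0 0.003 0 0 0 0;-1 0 0 0 0 0 0;-1 0 0 0 0 0 0",
)

```text
time_s: 24.52
eef_pos: [436.2, -102.9, 59.9]
tcp_rot: [-0.387, 2.009, -2.015]
wrist_force: [0.3, 0.2, -4.1]
opening: 58.9
```

```bash
python3 go.py 434.9 -101.6 48 202; python3 - <<'E'
from h import *
s=r.read_state(); im=r.capture("wrist"); cv2.imwrite("pics/w10.png",im); c=cam("wrist",s); p=s["eef_pos"]; M=R.from_rotvec(s["tcp_rot"]).as_matrix()
H,S,V=cv2.split(cv2.cvtColor(im,cv2.COLOR_BGR2HSV))
for k in blobs((S<40)&(V>200),500): x=rect(c,k,p[2]-43+48); print("white",cv2.boundingRect(k),x,(M.T@np.r_[x[0]-p[:2],0]).round(1))
E
```

```text
t 24.52 p [ 436.2 -102.9   59.9] psi -158.1 q [-0.23  0.21 -0.68  0.68 -0.   -2.18] F [ 0.3  0.2 -4.1] open 58.9
turn(tool) deg [-0.18 -0.15 -0.04]  then shift mm (tool) [ 0.7 11.9 -1.7]  |d| 12.0  before-turn frame [ 0.7 11.9 -1.7]
white (345, 266, 22, 127) (array([ 406.5, -105.7]), 57.8, 4.4, -68.5) [28.6 -0.  -8.5]
white (260, 160, 81, 163) (array([ 440.4, -131. ]), 60.9, 26.4, -68.4) [ 6.5  0.1 27.6]
white (222, 105, 59, 39) (array([ 470., -164.]), 18.1, 11.7, 21.6) [-8.7  0.2 69.3]
```

View pics/w10.png

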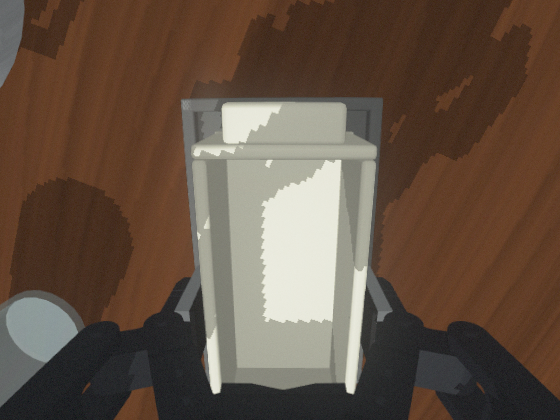

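carry_out(
  rows="-1 0 0.005 0 0 0 0;-1 0 0.003 0 0 0 0;-1 0 0 0 0 0 0",
)

```text
time_s: 24.82
eef_pos: [436.8, -103.0, 51.8]
tcp_rot: [-0.386, 2.008, -2.015]
wrist_force: [-0.6, 0.2, -4.2]
opening: 59.4
```

carry_out(
  rows="-1 0 0.0015 0 0 0 0;-1 0 0 0 0 0 0",
)

```text
time_s: 24.98
eef_pos: [436.6, -102.9, 49.8]
tcp_rot: [-0.387, 2.008, -2.015]
wrist_force: [-0.8, -0.4, -3.4]
opening: 58.7
```

carry_out(
  rows="-1 0 0.0015 0 0 0 0;-1 0 0 0 0 0 0",
)

```text
time_s: 25.15
eef_pos: [436.7, -102.9, 48.2]
tcp_rot: [-0.387, 2.008, -2.015]
wrist_force: [-0.0, -0.2, -2.9]
opening: 59.3
```

carry_out(
  rows="-1 0 0.0015 0 0 0 0;-1 0 0 0 0 0 0",
)

```text
time_s: 25.32
eef_pos: [436.9, -103.0, 48.6]
tcp_rot: [-0.386, 2.008, -2.015]
wrist_force: [0.3, 0.8, -3.7]
opening: 59.0
```

carry_out(
  rows="-1 0 0.001 0 0 0 0;1 0 0 0 0 0 0;1 0 0 0 0 0 0;1 0 0 0 0 0 0;1 0 0 0 0 0 0;1 0 -0.02 0 0 0 0;1 0 -0.04 0 0 0 0;1 0 -0.04 0 0 0 0;1 0 -0.04 0 0 0 0;1 0 -0.03 0 0 0 0",
)

```text
time_s: 26.15
eef_pos: [432.0, -101.5, 218.0]
tcp_rot: [-0.398, 2.017, -2.014]
wrist_force: [2.1, 0.1, -0.2]
opening: 85.7
```

```bash
python3 go.py 651.3 -157.2 220 202
```

```text
t 26.15 p [ 432.  -101.5  218. ] psi -158.1 q [-0.23  0.05 -0.46  1.07 -0.   -2.18] F [ 2.1  0.1 -0.2] open 85.7
turn(tool) deg [ 0.16 -0.13  0.44]  then shift mm (tool) [-182.5   -2.   133.8]  |d| 226.3  before-turn frame [-182.8   -3.8  133.4]
```

carry_out(
  rows="1 -0.026 0 0.019 0 0 0;1 -0.026 0 0.019 0 0 0;1 -0.026 0 0.019 0 0 0;1 -0.026 0 0.019 0 0 0;1 -0.026 0 0.019 0 0 0;1 -0.026 0 0.019 0 0 0;1 -0.026 0 0.019 0 0 0;1 0 0 0 0 0 0;1 0 0 0 0 0 0",
)

```text
time_s: 26.9
eef_pos: [664.8, -160.5, 228.4]
tcp_rot: [-0.379, 2.002, -2.015]
wrist_force: [-0.2, -0.3, 0.1]
opening: 85.4
```

```bash
python3 go.py 651.3 -157.2 135 202; python3 - <<'E'
from h import *
s=r.read_state(); im=r.capture("wrist"); cv2.imwrite("pics/w11.png",im); c=cam("wrist",s); p=s["eef_pos"]
print("knob exp",proj(c,[[651.3,-157.2,110]]))
H,S,V=cv2.split(cv2.cvtColor(im,cv2.COLOR_BGR2HSV))
for k in blobs((V<60),150): print("dark",cv2.boundingRect(k),circ(plane(c,k[:,0].astype(float),108)))
tm=r.capture("top"); cv2.imwrite("pics/t11.png",tm); t=cam("top")
H,S,V=cv2.split(cv2.cvtColor(tm,cv2.COLOR_BGR2HSV))
for k in blobs((S<70)&(V>60),300):
    x,y,w,h=cv2.boundingRect(k)
    if 90<y<290 and 80<x<460: print((x,y,w,h),[np.round(v,1) for v in circ(plane(t,k[:,0].astype(float),12))],rect(t,k,50))
E
```

```text
t 26.9 p [ 664.8 -160.5  228.4] psi -158.1 q [-0.24  0.48  0.13  1.21 -0.   -2.19] F [-0.2 -0.3  0.1] open 85.4
turn(tool) deg [-0.44 -0.12 -0.43]  then shift mm (tool) [11.3 93.4 -8.2]  |d| 94.4  before-turn frame [12.  93.2 -8.8]
knob exp [[298.55913231 224.89563802]]
dark (486, 341, 74, 79) (array([392.67050083, -91.21917807]), np.float64(42.08460761294756))
dark (0, 276, 465, 144) (array([644.44149038,   6.78259671]), np.float64(136.21232195663242))
dark (270, 193, 51, 28) (array([ 655.67833842, -160.59695841]), np.float64(16.303592447225252))
(150, 247, 42, 36) [array([352.5, 292.2]), np.float64(52.5)] (array([353.5, 286.1]), 110.4, 92.5, -89.6)
(172, 198, 29, 26) [array([503.8, 259.2]), np.float64(37.2)] (array([499.1, 250.1]), 76.4, 68.5, -89.5)
(265, 178, 26, 27) [array([564.1,   1.3]), np.float64(36.0)] (array([557.9,   2. ]), 68.7, 68.3, -44.2)
(431, 157, 17, 110) [array([ 545.2, -216.6]), np.float64(261.5)] (array([ 503.9, -446.7]), 304.3, 35.2, -8.0)
(198, 149, 70, 17) [array([654.1, 132.7]), np.float64(60.8)] (array([649.6, 126.5]), 191.5, 38.4, 86.5)
(282, 128, 58, 135) [array([579.1, -27.4]), np.float64(148.3)] (array([551.2, -96.5]), 391.2, 87.9, -19.7)
```

carry_out(
  rows="1 0.012 0 -0.007 -0.4 0 -0.4;1 0 0.03 0 0 0 0;1 0 0.03 0 0 0 0;1 0 0.025 0 0 0 0;1 0 0 0 0 0 0;1 0 0 0 0 0 0",
)

```text
time_s: 27.5
eef_pos: [643.7, -156.6, 146.7]
tcp_rot: [-0.385, 2.009, -2.013]
wrist_force: [0.2, 0.1, 0.3]
opening: 85.5
```

```bash
python3 go.py 651 -158 105 202
```

```text
t 27.5 p [ 643.7 -156.6  146.7] psi -158.1 q [-0.24  0.48 -0.05  1.03 -0.   -2.19] F [0.2 0.1 0.3] open 85.5
turn(tool) deg [-0.15 -0.1  -0.19]  then shift mm (tool) [-6.3 41.7  4. ]  |d| 42.4  before-turn frame [-6.1 41.7  3.9]
```

carry_out(
  rows="1 -0.007 0.012 0.004 0 0 0;1 -0.001 0.012 0.001 0 0 0;1 0 0.008 0 0 0 0;1 0 0 0 0 0 0;1 0 0 0 0 0 0",
)

```text
time_s: 27.92
eef_pos: [655.7, -158.7, 117.9]
tcp_rot: [-0.378, 2.003, -2.013]
wrist_force: [-0.1, -0.3, -0.0]
opening: 85.2
```

```bash
python3 go.py 651 -158 104 202
```

```text
t 27.92 p [ 655.7 -158.7  117.9] psi -158.1 q [-0.24  0.52 -0.06  0.98 -0.   -2.19] F [-0.1 -0.3 -0. ] open 85.2
turn(tool) deg [-0.38 -0.1  -0.51]  then shift mm (tool) [ 4.1 13.9 -2.5]  |d| 14.7  before-turn frame [ 4.2 13.9 -2.5]
```

carry_out(
  rows="1 0.003 0.007 -0.002 -0.3 0 -0.4;1 0 0.005 0 0 0 0;1 0 0 0 0 0 0;1 0 0 0 0 0 0",
)

```text
time_s: 28.25
eef_pos: [652.7, -158.2, 105.7]
tcp_rot: [-0.386, 2.01, -2.012]
wrist_force: [-0.4, 0.7, -0.0]
opening: 85.3
```

```bash
python3 go.py 651 -158 104 202
```

```text
t 28.25 p [ 652.7 -158.2  105.7] psi -158.1 q [-0.24  0.53 -0.07  0.96  0.   -2.19] F [-0.4  0.7 -0. ] open 85.3
turn(tool) deg [-0.09 -0.1  -0.13]  then shift mm (tool) [ 1.5  1.7 -0.8]  |d| 2.4  before-turn frame [ 1.5  1.7 -0.8]
```

carry_out(
  rows="-1 0.001 0 -0.001 0 0 0;-1 0 0 0 0 0 0;-1 0 0 0 0 0 0;-1 0 0 0 0 0 0;-1 0 0 0 0 0 0;-1 0 0 0 0 0 0;-1 0 0 0 0 0 0;-1 0 0 0 0 0 0;-1 0 0 0 0 0 0;-1 0 0 0 0 0 0",
  newtons=80,
)

```text
time_s: 29.08
eef_pos: [653.4, -157.0, 107.1]
tcp_rot: [-0.382, 2.008, -2.01]
wrist_force: [1.0, 0.7, -1.2]
opening: 35.6
```

carry_out(
  rows="-1 0 -0.01 0 0 0 0;-1 0 -0.015 0 0 0 0;-1 0 -0.02 0 0 0 0;-1 0 -0.02 0 0 0 0;-1 0 -0.015 0 0 0 0;-1 0 0 0 0 0 0;-1 0 0 0 0 0 0",
)

```text
time_s: 29.67
eef_pos: [645.1, -156.4, 185.0]
tcp_rot: [-0.401, 2.022, -2.012]
wrist_force: [-0.5, -0.4, -5.5]
opening: 36.2
```

```bash
python3 go.py 489 -401.5 180 180
```

```text
t 29.67 p [ 645.1 -156.4  185. ] psi -158.1 q [-0.24  0.48  0.03  1.13 -0.   -2.19] F [-0.5 -0.4 -5.5] open 36.2
turn(tool) deg [ 0.28 21.88  0.63]  then shift mm (tool) [156.1   5.  245.1]  |d| 290.6  before-turn frame [236.1   6.1 169.3]
```

carry_out(
  rows="-1 0.012 0 0.009 0 0 0;-1 0.025 0 0.018 0 0 0;-1 0.03 0 0.021 0 0 0;-1 0.03 0 0.021 0 0 0;-1 0.03 0 0.021 0 0 0;-1 0.03 0 0.021 0 0 0;-1 0.03 0 0.021 0 0 0;-1 0.025 0 0.018 0 0 0;-1 0.013 0 0.009 0 0 0;-1 0 0 0 0 0 0",
)

```text
time_s: 30.5
eef_pos: [479.6, -395.0, 170.8]
tcp_rot: [-0.426, 2.039, -2.004]
wrist_force: [0.8, 0.1, -6.1]
opening: 36.3
```

```bash
python3 go.py 489 -401.5 130 202
```

```text
t 30.5 p [ 479.6 -395.   170.8] psi -157.8 q [-0.68  0.42 -0.09  1.09 -0.01 -2.64] F [ 0.8  0.1 -6.1] open 36.3
turn(tool) deg [1.29 0.14 1.47]  then shift mm (tool) [-6.3 40.8  9.5]  |d| 42.4  before-turn frame [-7.3 40.4 10.5]
```

carry_out(
  rows="-1 -0.004 0 0.005 0.7 0 0.8;-1 -0.003 0 0.005 0.7 0 0.8;-1 0 0.015 0 0 0 0;-1 0 0.015 0 0 0 0;-1 0 0.006 0 0 0 0;-1 0 0 0 0 0 0;-1 0 0 0 0 0 0",
)

```text
time_s: 31.08
eef_pos: [490.7, -399.3, 129.0]
tcp_rot: [-0.388, 2.007, -2.005]
wrist_force: [-0.2, -0.3, -5.0]
opening: 36.1
```

```bash
python3 go.py 489 -401.5 112 202; python3 - <<'E'
from h import *
s=r.read_state(); M=R.from_rotvec(s["tcp_rot"]).as_matrix(); p=s["eef_pos"]
im=r.capture("wrist"); a=cv2.resize(im,(400,300))
t=r.capture("top"); b=cv2.resize(t[155:275,360:480],(400,400),interpolation=cv2.INTER_CUBIC)
sd=r.capture("side"); d=cv2.resize(sd[220:370,230:380],(400,300)[:1]*1+(300,) if 0 else (400,300))
o=np.zeros((600,800,3),np.uint8);o[:300,:400]=a;o[:400,400:]=b;o[300:600,:400]=d; cv2.imwrite("pics/m12.png",o)
print(proj(cam("top"),[[489,-401.5,12]]),proj(cam("side"),[[489,-401.5,12]]))
E
```

```text
t 31.08 p [ 490.7 -399.3  129. ] psi -157.7 q [-0.69  0.45 -0.16  0.97  0.01 -2.64] F [-0.2 -0.3 -5. ] open 36.1
turn(tool) deg [-0.03  0.25 -0.36]  then shift mm (tool) [ 2.4 17.   1.4]  |d| 17.2  before-turn frame [ 2.6 17.   1.4]
[[420.562807   217.85183767]] [[303.99235645 331.56743482]]
```

View pics/m12.png

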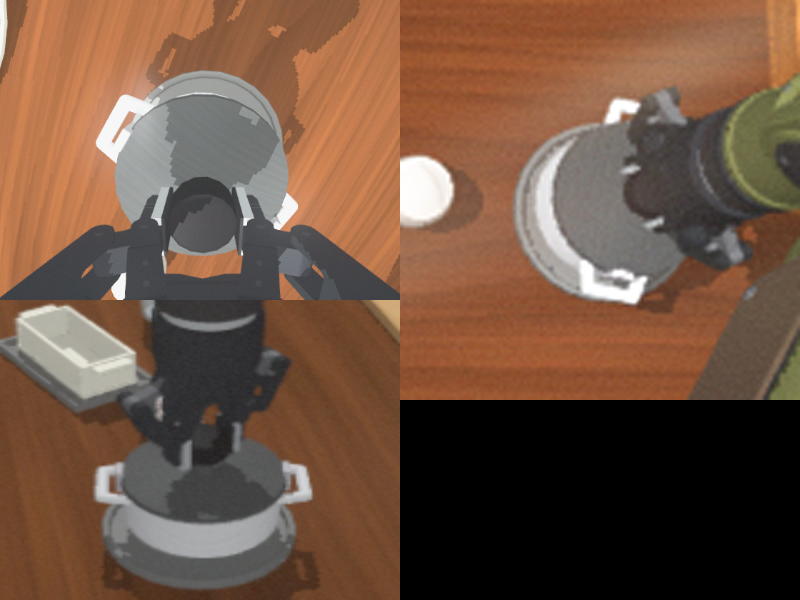

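carry_out(
  rows="-1 0.002 0 0.001 0 0 0;-1 0 0.006 0 0 0 0;-1 0 0.005 0 0 0 0;-1 0 0 0 0 0 0",
)

```text
time_s: 31.57
eef_pos: [491.2, -402.9, 120.6]
tcp_rot: [-0.384, 2.0, -2.009]
wrist_force: [-0.6, 0.3, -5.0]
opening: 36.4
```

carry_out(
  rows="-1 0 0.003 0 0 0 0;-1 0 0 0 0 0 0",
)

```text
time_s: 31.73
eef_pos: [491.0, -403.0, 117.1]
tcp_rot: [-0.384, 2.001, -2.009]
wrist_force: [0.4, 0.5, -5.7]
opening: 35.9
```

carry_out(
  rows="-1 0 0.002 0 0 0 0;-1 0 0 0 0 0 0",
)

```text
time_s: 31.9
eef_pos: [490.9, -403.0, 114.7]
tcp_rot: [-0.384, 2.001, -2.009]
wrist_force: [-0.7, -1.0, -6.0]
opening: 35.9
```

```bash
python3 go.py 489 -401.5 111 202
```

```text
t 31.9 p [ 490.9 -403.   114.7] psi -157.8 q [-0.69  0.46 -0.17  0.93  0.   -2.65] F [-0.7 -1.  -6. ] open 35.9
turn(tool) deg [-0.32  0.22 -0.49]  then shift mm (tool) [ 1.2  3.7 -2. ]  |d| 4.4  before-turn frame [ 1.2  3.6 -2.1]
```

carry_out(
  rows="-1 0 0.0015 -0.001 0 0 0;-1 0 0 0 0 0 0",
)

```text
time_s: 32.07
eef_pos: [490.5, -402.0, 113.0]
tcp_rot: [-0.384, 2.001, -2.009]
wrist_force: [-0.1, 0.1, -5.2]
opening: 36.1
```

carry_out(
  rows="-1 0 0.0015 0 0 0 0;-1 0 0 0 0 0 0",
)

```text
time_s: 32.23
eef_pos: [491.1, -402.5, 112.3]
tcp_rot: [-0.383, 1.999, -2.01]
wrist_force: [-0.3, -1.1, -5.1]
opening: 35.7
```

carry_out(
  rows="-1 0 0.0015 0 0 0 0;-1 0 0 0 0 0 0",
)

```text
time_s: 32.4
eef_pos: [491.8, -403.0, 112.3]
tcp_rot: [-0.382, 1.997, -2.011]
wrist_force: [-0.7, 0.3, -6.4]
opening: 36.0
```

carry_out(
  rows="-1 0 0.0015 0 0 0 0;-1 0 0 0 0 0 0",
)

```text
time_s: 32.57
eef_pos: [492.3, -403.6, 112.2]
tcp_rot: [-0.38, 1.995, -2.013]
wrist_force: [-1.0, 1.0, -3.9]
opening: 36.1
```

carry_out(
  rows="0 0 0 0 0 0 0;1 0 0 0 0 0 0;1 0 0 0 0 0 0;1 0 0 0 0 0 0;1 0 0 0 0 0 0;1 0 -0.02 0 0 0 0;1 0 -0.035 0 0 0 0;1 0 -0.04 0 0 0 0;1 0 -0.04 0 0 0 0",
)

```text
time_s: 33.32
eef_pos: [486.7, -399.5, 241.1]
tcp_rot: [-0.391, 2.011, -2.003]
wrist_force: [0.8, -0.4, 0.1]
opening: 85.1
```

```bash
python3 go.py 420 30 300 202; python3 - <<'E'
from h import *
s=r.read_state(); c=cam("wrist",s); im=r.capture("wrist"); cv2.imwrite("pics/w13.png",im)
E
```

```text
t 33.32 p [ 486.7 -399.5  241.1] psi -157.8 q [-0.69  0.38  0.01  1.2   0.01 -2.65] F [ 0.8 -0.4  0.1] open 85.1
turn(tool) deg [ 0.17  0.23 -0.25]  then shift mm (tool) [ -99.1  -58.9 -423.2]  |d| 438.7  before-turn frame [-101.   -57.2 -423. ]
```

carry_out(
  rows="1 -0.009 -0.006 -0.038 0 0 0;1 -0.009 -0.006 -0.038 0 0 0;1 -0.009 -0.006 -0.038 0 0 0;1 -0.009 -0.006 -0.038 0 0 0;1 -0.009 -0.006 -0.038 0 0 0;1 -0.009 -0.006 -0.038 0 0 0;1 -0.009 -0.006 -0.038 0 0 0;1 -0.009 -0.006 -0.038 0 0 0;1 -0.009 -0.006 -0.038 0 0 0;1 -0.009 -0.006 -0.038 0 0 0",
)

```text
time_s: 34.2
eef_pos: [430.9, -10.5, 311.8]
tcp_rot: [-0.353, 1.988, -2.025]
wrist_force: [0.7, -0.5, 1.0]
opening: 85.3
```

carry_out(
  rows="1 -0.009 -0.006 -0.038 0 0 0;1 0 0 -0.02 0 0 0;1 0 0 0 0 0 0;1 0 0 0 0 0 0",
)

```text
time_s: 34.53
eef_pos: [416.5, 56.2, 319.3]
tcp_rot: [-0.354, 1.982, -2.014]
wrist_force: [0.1, -0.6, 0.6]
opening: 85.6
```

```bash
python3 go.py 420 30 300 202; python3 - <<'E'
from h import *
t=r.capture("top"); sd=r.capture("side"); cv2.imwrite("pics/t14.png",t); cv2.imwrite("pics/s14.png",sd)
o=np.zeros((600,800,3),np.uint8)
f=lambda im,x,y,w,h:cv2.resize(im[y:y+h,x:x+w],(400,300),interpolation=cv2.INTER_CUBIC)
o[:300,:400]=f(t,140,240,80,60);o[:300,400:]=f(t,360,160,120,90)
o[300:,:400]=f(t,265,200,100,75);o[300:,400:]=f(sd,180,130,240,180)
cv2.imwrite("pics/m14.png",o)
c=cam("top"); H,S,V=cv2.split(cv2.cvtColor(t,cv2.COLOR_BGR2HSV))
for k in blobs((V<50)&(S<90),60):
    x,y,w,h=cv2.boundingRect(k)
    if x>380 and y<260: print("knob?",(x,y,w,h),circ(plane(c,k[:,0].astype(float),110)))
for k in blobs((S<45)&(V>150),150):
    x,y,w,h=cv2.boundingRect(k)
    if 90<y<290 and 80<x<465: print((x,y,w,h),rect(c,k,51))
E
```

```text
t 34.53 p [416.5  56.2 319.3] psi -158.0 q [ 0.14 -0.08 -0.35  1.26 -0.01 -1.81] F [ 0.1 -0.6  0.6] open 85.6
turn(tool) deg [-1.23 -0.03 -1.71]  then shift mm (tool) [ 6.5 19.3 25.6]  |d| 32.7  before-turn frame [ 7.1 19.6 25.2]
(150, 248, 25, 35) (array([348.3, 308.3]), 91.6, 56.6, 9.3)
(285, 211, 60, 51) (array([ 433.3, -100.6]), 162.5, 87.2, -67.7)
(354, 202, 22, 21) (array([ 499., -235.]), 57.7, 54.9, -89.5)
(395, 193, 38, 52) (array([ 473.3, -359.5]), 145.0, 83.1, 17.8)
(278, 178, 13, 25) (array([559.6, -17.8]), 67.6, 28.9, 8.0)
(198, 152, 54, 12) (array([646. , 149.4]), 145.7, 24.0, 84.8)
```

View pics/m14.png

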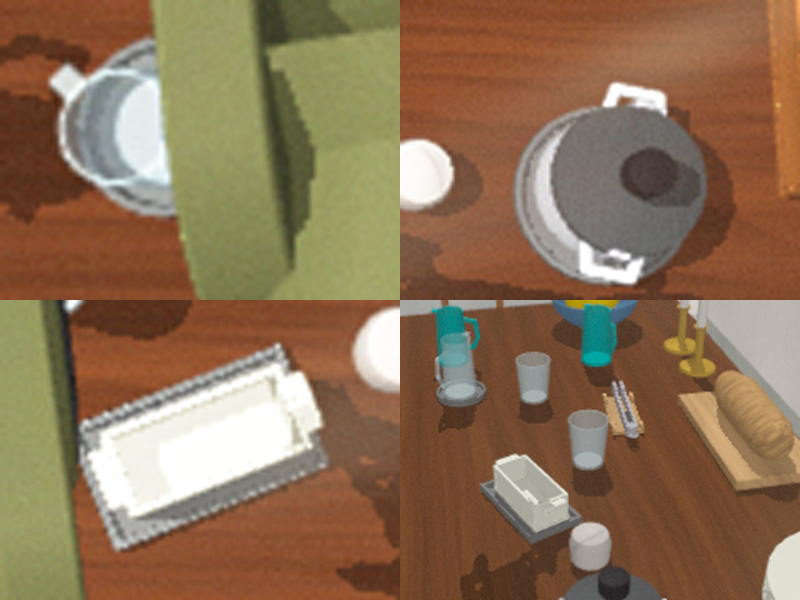

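```bash
python3 - <<'E'
from h import *
t=cv2.imread("pics/t14.png"); s=cv2.imread("pics/s14.png"); c=cam("top"); d=cam("side")
knob=(360+248/3.333-.35,160+172/3.333-.35); print("knob",plane(c,[knob],108))
print("jug rim (crop 118,128)",plane(c,[(140+118/5-.4,240+128/5-.4)],125),"coaster exp",proj(c,[[353.5,288,12]]))
print("side: jug base",plane(d,[(180+(460-400)*.6,130+(390-300)*.6)],10)," coaster",plane(d,[(180+(461-400)*.6,130+(393-300)*.6)],9))
H,S,V=cv2.split(cv2.cvtColor(t,cv2.COLOR_BGR2HSV))
for th in(215,225,235):
  for k in blobs((S<60)&(V>th),300):
    x,y,w,h=cv2.boundingRect(k)
    if 275<x<350 and 200<y<265: print("dish",th,(x,y,w,h),rect(c,k,51))
H,S,V=cv2.split(cv2.cvtColor(s,cv2.COLOR_BGR2HSV))
for k in blobs((V<45),60):
    x,y,w,h=cv2.boundingRect(k); 
    if 280<x<340 and 280<y<330: print("side knob",(x,y,w,h)); print(tri(c,knob,d,(x+w/2-.5,y+h/2-.5)))
E
```

```text
knob [[ 494.50748254 -402.60726612  108.        ]]
jug rim (crop 118,128) [[350.90750643 285.25253392 125.        ]] coaster exp [[173.09372144 264.52622458]]
side: jug base [[352.81399442 291.8732076   10.        ]]  coaster [[353.99756383 280.55517139   9.        ]]
dish 215 (287, 216, 58, 38) (array([ 436.7, -102.7]), 155.8, 61.2, -68.2)
dish 225 (287, 216, 58, 38) (array([ 436.4, -102.5]), 155.2, 60.7, -68.3)
dish 235 (287, 216, 58, 38) (array([ 436.4, -102.5]), 155.2, 60.3, -68.3)
side knob (300, 299, 17, 11)
(array([ 494.8877849 , -407.1511963 ,   95.92085184]), np.float64(2.6426715306636246))
```

```bash
python3 -c "
from rig import r
print(r.finish_job(), r.read_state()['time_s'])"
```

```text
the job is handed in; nothing more can be done
the job is handed in; nothing more can be done
```

All four things are on their mats, released, and the arm is clear of everything. I handed the job in at about 34.5 s. `finish_job()` gives no verdict, so the figures below are my own last camera measurements.

| Item | Offset from mat centre | Limit | Angle error |
|---|---|---|---|
| Casserole | about 6 mm (knob, top camera) | 12 mm | – |
| Dish | about 2 mm | 15 mm | about 0.3° |
| Jug | about 4 mm (rim, top camera) | 12 mm | – |
| Tongs | about 3–5 mm | 15 mm | under 1° |

- **Flatness:** I did not measure tilt or height directly. The casserole, dish and tongs touched down within about 1 mm of the expected heights. The jug touched down about 4 mm lower than I expected, and I never explained that; the pictures afterwards show it inside the rim and upright.
- **Glasses:** top-camera readings after the jug and tongs moves matched the start to within 1 mm. They still looked upright in the final picture; I did not re-measure them then.
- **Problems:** I gripped the jug about 8 mm off-centre because the arm drifts sideways while descending. Its first set-down caught the coaster rim, so I lifted it, shifted it and lowered it again. Early on, the last joint also reached its 3.14 rad limit and I turned back.
- **Disagreements:** the side camera's y-position for the casserole knob is about 5–7 mm from the top camera's. Its rough jug-versus-coaster reading in y is about 11 mm, against about 3 mm from above. I trusted the top camera.

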